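# Hang the vial basket on the bath's balanced lift arm

## Task

Swing the empty spring-balanced lift arm round to its stop over the ultrasonic bath, then hang the basket of vials by its strap handle in the arm's hook. Ease it down slowly with the arm as it sinks, keep hold until the arm carries the whole weight and is at rest, and only then let go, so that the arm neither drops nor springs up and the basket ends hanging level and still inside the tank, clear of its floor and walls. Be gentle with arm and bath, keep the vials upright and leave everything else standing where it is.

Things in the scene. Friction and masses are not known exactly. Their poses are not given: they have to be found in the camera images.
- swing (a joint): Sideways turn of the lift arm about its column, in rad: 0 = against the fixed stop, hook over the middle of the bath, arm along the bath's x axis; positive = turned away towards the bath's +y side, up to 1.2. The column axis is 245 mm behind the bath's centre (bath +x), the saddle 245 mm from that axis when empty. Friction (0.5 N at the hook) keeps it where it is left; no catch.
- lift (a joint): Sinking of the spring-balanced boom, in rad: 0 = empty, at its upper stop, boom rising 0.23 rad towards the hook; lower stop 0.52. Parallel 200 mm links keep the head level: the saddle sinks about 200 mm per rad, shifting at most 6 mm along the boom. The spring yields from 0.3 N of load, then 60 N/m at the hook. Lightly damped: it drops or springs if let go unbalanced; move it under 0.2 rad/s.
- head: Blue block at the free end of the boom, 26 (x) x 28 (y) x 52 mm, red guide knob on top, steel hook in front. Origin at its upper hinge, 50 mm behind the saddle's middle and 11 mm above its floor; the block reaches from 30 mm below to 22 mm above the origin. Axes stay level: -x points out along the arm to the hook's tip, z up.
- saddle (a point): Middle of the flat floor of the hook's saddle. The hook is a 12 mm thick steel plate, open upwards: the saddle is 22 mm long along the head's x, between the tip (9 mm thick) and the back, both 16 mm higher than the floor; the plate reaches 10 mm below the floor. About 247 mm above the table when the arm is empty.
- guide_knob (a point): Centre of the red knob on top of the head, 22 mm across and 26 mm tall, by which the arm is swung: 52 mm above and 50 mm behind the saddle. The head block's top is 19 mm below this point.
- bath: White ultrasonic bath with an open, dry steel tank, fixed to the table together with the arm's column. Outside 180 (x) x 280 (y) x 126 mm; tank 140 (x) x 240 (y) mm inside. Origin under the tank's centre, 6 mm above the table; tank floor 16 mm, rim 124 mm above the origin. Control panel on its -x side, column on its +x side.
- bath_mouth (a point): Centre of the tank's opening, level with the rim, 130 mm above the table.
- basket: Steel wire basket 70 (x) x 100 (y) x 40 mm with six blue-capped vials (tops 54 mm up), on a white drip tray (edge 14 mm high). Origin at the centre of its underside, z up. A flat steel strap 12 mm wide (x), 4 mm thick, 80 mm long (y) arches over it, underside 110 mm above the origin, on legs 51 mm off centre at the foot. How full the vials are is not known: in all it weighs under 650 g.
- strap (a point): Middle of the underside of the basket's strap, 110 mm above the basket's underside: the place that comes to lie in the saddle.
- basket_grip (a point): A point on the axis of the orange grip block, 138 mm above the basket's underside. The block is 16 (x) x 24 (y) x 40 mm and stands on the strap from 114 to 154 mm above the basket's underside; pinch it across y, the two faces 24 mm apart.
- spare_vial: Amber vial, 21 mm across, 52 mm tall, standing on the drip tray beside the basket. Bystander; origin under its centre.
- beaker: Glass beaker, 72 mm across, 95 mm tall. Bystander; origin under its centre.
- jar: Amber jar with a white lid, 60 mm across, 75 mm tall. Bystander; origin under its centre.
- bottle: Glass bottle with a blue cap, 76 mm across, 170 mm tall. Bystander; origin under its centre.
- tube_rack: Blue test-tube rack 75 x 200 mm with glass tubes, 110 mm tall. Bystander; origin under its centre.
Things that resemble listed ones, but are neither listed nor needed, are in the scene too. What is shaped like the basket but red is not meant.

How it is judged (in metres and radians):
On the way, in this order (a step that is already met when the one before it is completed fails the run):
1. the empty lift arm is swung to its stop over the bath (within 0.05 rad), the basket not yet on it (value of joint swing below 0.05 rad and contact force between basket and head below 0.05 N), for 0.2 s.
2. the strap lies in the hook's saddle and the arm has sunk under the basket and come to rest, carrying it (more than 2.5 N), while the fingers still hold the grip (horizontal distance between strap and saddle below 0.012 m and z of strap in the frame of head below -0.006 m and contact force between basket and head above 2.5 N and value of joint lift above 0.17 rad and velocity of joint lift between -0.05 and 0.05 rad/s and contact force between the fingers and basket above 0.3 N), for 0.3 s.
At the end, for the whole second after the job is handed in: Basket released and hanging in the saddle (middles within 12 mm), arm within 0.1 rad of its stop, sunk 0.17 to 0.515 rad and carrying over 2.5 N, both at rest; basket level within 0.12 rad, underside over 25 mm below the rim, touching neither floor nor walls of the tank (horizontal distance between strap and saddle below 0.012 m and z of strap in the frame of head below -0.006 m and contact force between basket and head above 2.5 N and contact force between basket and bath below 0.05 N and contact force between the fingers and basket below 0.05 N and value of joint swing below 0.1 rad and value of joint lift between 0.17 and 0.515 rad and velocity of joint lift between -0.08 and 0.08 rad/s and linear speed of basket below 0.02 m/s and angle between basket's own z axis and vertical below 0.12 rad and z of basket in the frame of bath_mouth below -0.025 m).
It fails at once if the lift arm drops, springs up or is moved faster than 0.3 rad/s (60 mm/s at the hook) (velocity of joint lift above 0.3 rad/s or velocity of joint lift below -0.3 rad/s).
It fails at once if the basket is pressed or pulled on the arm's head with more than 10 N (contact force between basket and head above 10 N).
It fails at once if rough handling: the robot pushes the arm's head with more than 25 N, or the basket knocks the bath with more than 5 N (contact force between any of the fingers, the arm and head above 25 N or contact force between basket and bath above 5 N).
It fails at once if the basket is tipped more than 0.5 rad (angle between basket's own z axis and vertical above 0.5 rad).
It fails at once if a bystander is moved by more than 25 mm or tipped (distance of any of spare_vial, beaker, jar, bottle, tube_rack from where it was at the start of the episode above 0.025 m or angle between any of spare_vial, beaker, jar, bottle, tube_rack's own z axis and vertical above 0.3 rad).
It also fails if it takes over 72 s, if anything falls off the work surface, if the arm or the gripper's body presses on something with over 40 N, if the wrist force passes 120 N, or if a joint passes its speed limit or range.

## Robot

A 7-joint arm with a two-finger parallel gripper is mounted at the origin on the work surface. World frame = base frame: x ahead of the robot, y to its left, z up, the work surface at z = 0. Lengths are in mm, angles in rad, forces in N, time in s.
With the tool pointing down it reaches from about 350 to 900 mm from the base axis. Payload 7.2 kg.
Tool frame: the origin (TCP) lies midway between the tips of the shut fingers; the grasp point (between the pads) lies 19 mm behind it; x points along the fingers, z is the direction in which the jaws open and shut, and the axes are right-handed (so a half turn about x gives the same grasp; the last joint's range is limited). The gripper opens to 88 mm and grips with 3 to 60 N. Pads are 20 mm wide; open, the fingers measure 115 mm over their backs; the gripper's body (75 mm by 178 mm) begins 61 mm behind the grasp point.
Start: joints at [1.068, 0.411, -0.013, 1.596, 0.006, 1.134, -0.082], TCP at [263.257, -566.855, 222.653] pointing down, gripper open.
Joint ranges: [-2.95, 2.95], [-0.29, 1.99], [-1.47, 1.44], [0.14, 2.54], [-1.03, 4.17], [0.13, 1.85], [-2.86, 2.86]. Speed limits (rad/s): [2.39, 2.39, 3.01, 3.01, 3.14, 3.14, 3.14].

## Interface

Orientations are given as a unit quaternion [x, y, z, w].
In Python, from station import manip gives the robot as it stands. The module is installed in compiled form; this text tells all that it offers.
- The arm moves only by the shell command python3 -m jog 'ROWS' [FORCE]. ROWS is JSON, a list of rows, each an object with "translation": the shift along the tool's x, y, z each as a share of 2 cm, from -1 to 1, a list of three; "turn": the turn, a rotation vector about the tool's x, y, z each as a share of 120 degrees, from -1 to 1, a list of three; "jaw": the opening, from 0 (shut) to 1 (fully open). In form: [{"translation": [dx, dy, dz], "turn": [ax, ay, az], "jaw": jaw}, ...]. A call has 1 to 8 rows; each row shifts and turns the pose as measured when the row begins, along the tool's axes as they then stand; what a row does not reach is not made up. A row lasts 1/12 s, in which the tool goes at most 41.7 mm and 7.16 degrees, less where a joint would pass 70% of its speed; a pose out of reach is approached as far as the arm can. A call with a number of a shift or a turn outside -1 to 1 is refused whole. A call with a gripper value outside its range is refused whole. The fingers move at their own pace and stop on an object; FORCE is the grip in N (left out, the last holds). Time passes only in rows, so rows that do not move let the fingers close. It gives the time, the measured TCP pose, the force and the opening at its end, in the units of the state.
- manip.get_obs(): the state, without advancing time (a new reading comes with each control period).
- manip.get_image(name): name is "scene" or "top" or "wrist"; returns a dict with "pixels" (384x512x3 uint8, red, green, blue), "mtx" (3x3 intrinsics, pixels), "R" (3x3) and "t" (3): a world point X has camera coordinates R X + t. Camera axes: x right, y down, z forward; pixel columns grow to the right and rows downward; lengths in mm; the calibration is good to about 2 mm. A picture is of the moment at which its call begins. There is no depth.
- manip.close_job(): hands the job in, once; it reports no verdict.
The state is a dict: "time": time; "q": joint angles; "joint_velocities": joint speeds; "joint_efforts": joint torques, N m; "ee_pos": TCP position; "orientation": TCP orientation; "ft_force": force on the tool from outside, world axes, zero at the start; "torque": the same for the moment, N m; "width": finger opening in mm.
Only numpy, scipy, OpenCV 4.12 (cv2) and the standard library are available. Lean on these libraries where they do the work, as an engineer would, in place of code of your own. Each camera call takes 0.05 s, during which the arm holds its last target.

## Working session

There is one attempt and no reset: what is moved stays moved. The work goes in short steps, Python scripts to look and compute and a shell command to move; the robot and the scene stay as the last step left them, time stands still between calls to the robot, and variables do not carry over. Pictures are saved under pics/ and viewed, and the job is handed in when it is done.

```bash
mkdir -p pics; python3 - <<'E'
from station import manip
import cv2,pickle
o=manip.get_obs();print(o)
d={}
for n in ("scene","top","wrist"):
    i=manip.get_image(n);d[n]=i
    cv2.imwrite(f"pics/{n}0.png",i["pixels"][:,:,::-1])
    print(n,i["mtx"].tolist(),i["R"].tolist(),i["t"].tolist())
pickle.dump(d,open("im0.pkl","wb"))
E
```

```text
{'time': 0.0, 'q': array([ 1.06779279,  0.41189414, -0.01276065,  1.59706674,  0.0055811 ,
        1.13431377, -0.0822206 ]), 'joint_velocities': array([-7.38548160e-04, -1.69197734e-03,  4.57074246e-04, -8.07985466e-04,
       -8.17538437e-04,  1.05536555e-04,  1.69343383e-05]), 'joint_efforts': array([ 4.24455757e-04, -5.87963068e+01,  6.41750526e-01, -2.91070640e+01,
       -5.38851251e-02,  1.84630608e-02,  9.15730288e-05]), 'ee_pos': array([ 263.03921877, -566.36961298,  221.80312749]), 'orientation': array([ 0.38066045,  0.59659039, -0.3800829 ,  0.59557915]), 'ft_force': array([-0.6158522 , -0.18686134,  0.83358299]), 'torque': array([-0.04177975, -0.04836408,  0.03173443]), 'width': 87.4749230744641}
scene [[407.65369271669493, 0.0, 259.6375379300697], [0.0, 407.65369271669493, 195.2749463461142], [0.0, 0.0, 1.0]] [[0.08343950102881442, 0.9964754905859211, -0.00862822864844513], [0.8567114567236358, -0.07615361296504768, -0.5101432221943515], [-0.5090022883902668, 0.03517419357877424, -0.8600461885966094]] [-3.977127532885031, -389.0378880237966, 1632.9323740875664]
top [[384.9076698407276, 0.0, 255.8630784802551], [0.0, 384.9076698407276, 189.5075440693013], [0.0, 0.0, 1.0]] [[-0.005662174888534831, -0.999873200187484, -0.014883659575893684], [-0.9981836552870071, 0.00654407193617211, -0.05988794069229395], [0.05997774665158034, 0.014517529725599049, -0.9980941394664461]] [-12.327239516511643, 563.502026344704, 1524.1826109500219]
wrist [[295.11811128592063, 0.0, 256.20101279153874], [0.0, 295.11811128592063, 191.39371860712006], [0.0, 0.0, 1.0]] [[0.42169102579356604, -0.9067381471899282, -0.0016159194738512284], [-0.8686022107753971, -0.40446551402375025, 0.28624787754950426], [-0.26020545382689925, -0.11930456988765936, -0.9581542367503564]] [-626.4566570371121, -34.21941670020852, 391.2446362054808]
```

View pics/scene0.png

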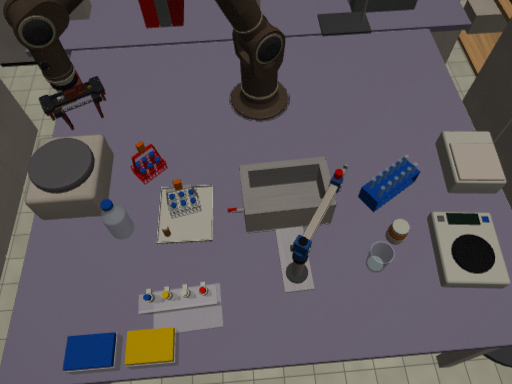

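View pics/top0.png

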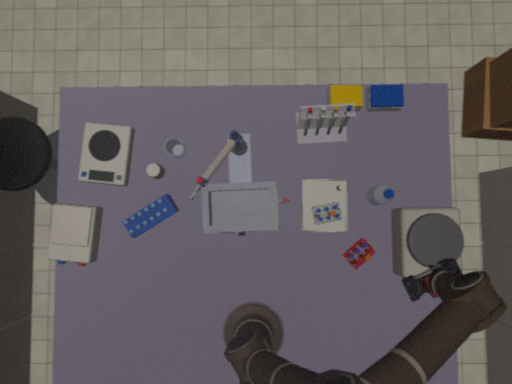

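View pics/wrist0.png

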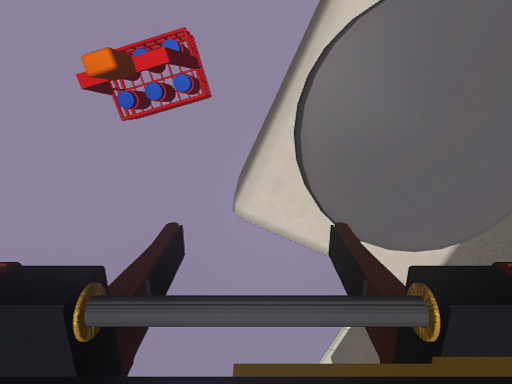

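The top view shows the bath around (240,208), the column base near (238,140) and the red knob near (201,181). The steel basket stands on the tray around (327,213), and a red lookalike around (359,253). Enlarging both views next.

```bash
python3 - <<'E'
import cv2,pickle
d=pickle.load(open("im0.pkl","rb"))
def crop(n,x0,y0,x1,y1,s,f):
    im=d[n]["pixels"][y0:y1,x0:x1,::-1]
    cv2.imwrite(f,cv2.resize(im,None,fx=s,fy=s,interpolation=cv2.INTER_CUBIC))
crop("top",180,120,300,240,5,"pics/t_bath.png")
crop("top",295,170,395,270,6,"pics/t_bask.png")
crop("scene",230,150,360,290,4,"pics/s_bath.png")
crop("scene",125,130,225,250,5,"pics/s_bask.png")
E
```

```text
(no output)
```

View pics/t_bath.png

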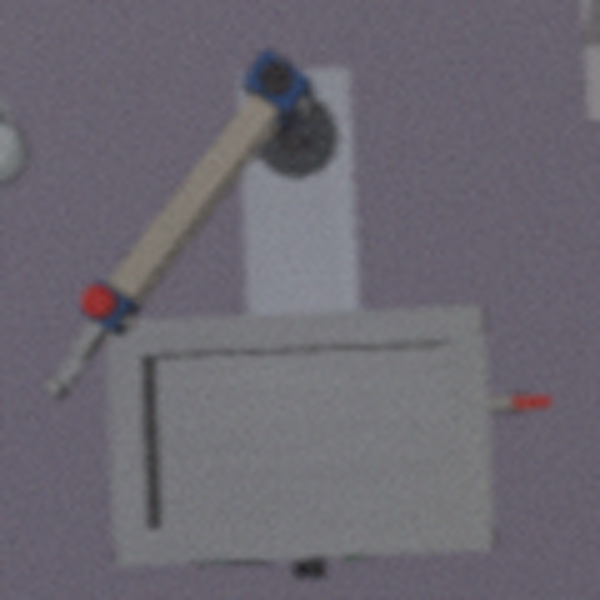

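View pics/t_bask.png

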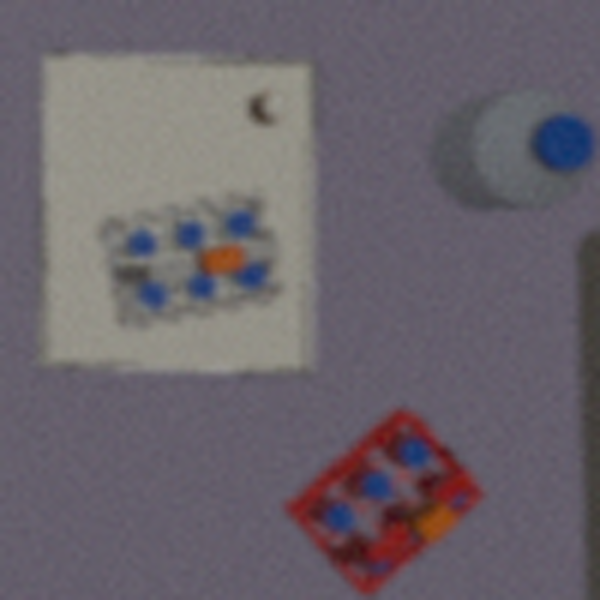

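View pics/s_bath.png

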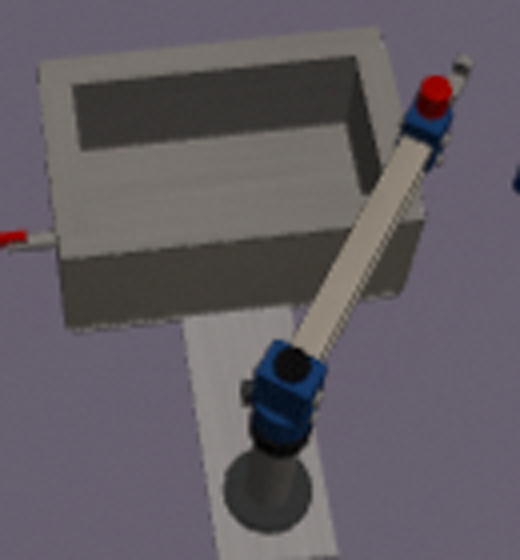

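View pics/s_bask.png

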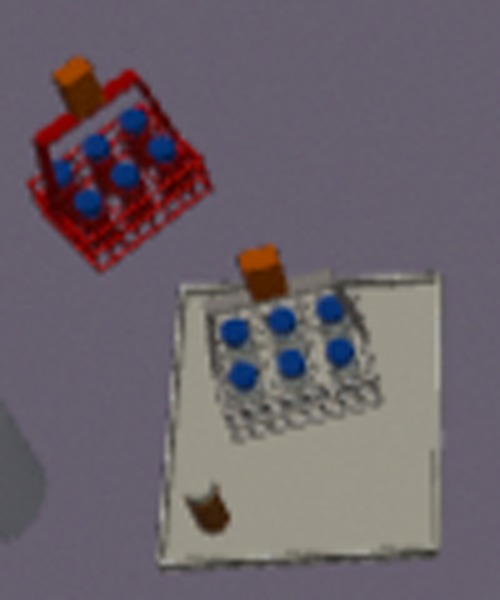

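Two candidates match the basket shape. The one on the white tray (top 327,213; scene 183,201) is steel wire with the amber vial beside it, so it fits. The one at (top 359,253; scene 149,163) is red and is excluded. The crops confirm this. Measuring next.

```bash
cat > h.py <<'E'
import numpy as np,cv2,pickle
from scipy.spatial.transform import Rotation as Ro
def ray(c,p):
    R=np.array(c["R"]);t=np.array(c["t"]);K=np.array(c["mtx"])
    d=R.T@np.linalg.solve(K,[p[0],p[1],1.]);return -R.T@t,d
def atz(c,p,z):
    o,d=ray(c,p);return o+d*(z-o[2])/d[2]
def tri(cps):
    A=0;b=0
    for c,p in cps:
        o,d=ray(c,p);d=d/np.linalg.norm(d);P=np.eye(3)-np.outer(d,d);A=A+P;b=b+P@o
    X=np.linalg.solve(A,b);return X
def proj(c,X):
    v=np.array(c["mtx"])@(np.array(c["R"])@np.array(X)+np.array(c["t"]));return v[:2]/v[2]
E
python3 - <<'E'
from h import *
np.set_printoptions(precision=1,suppress=True)
d=pickle.load(open("im0.pkl","rb"));T=d["top"];S=d["scene"]
tb=lambda x,y:(180+x/5,120+y/5); sb=lambda x,y:(230+x/4,150+y/4)
tk=lambda x,y:(295+x/6,170+y/6); sk=lambda x,y:(125+x/5,130+y/5)
print("bath rim top"); q=[atz(T,tb(*p),130) for p in [(105,322),(484,306),(492,549),(118,565)]]; print(np.array(q),np.mean(q,0))
print("bath rim scene"); q=[atz(S,sb(*p),130) for p in [(40,62),(380,29),(424,213),(64,260)]]; print(np.array(q),np.mean(q,0))
print("bath tank scene"); q=[atz(S,sb(*p),130) for p in [(73,86),(355,57),None,None] if p]; print(np.array(q))
print("knob top",tri([(T,tb(98,300)),(S,sb(436,82))]), atz(T,tb(98,300),312),atz(S,sb(436,82),312))
print("tip",tri([(T,tb(57,389)),(S,sb(462,64))]))
print("grip top",tri([(T,tk(222,261)),(S,sk(259,256))]), atz(T,tk(222,261),157),atz(S,sk(259,256),157))
caps=[(142,243),(191,234),(240,223),(252,274),(202,287),(152,294)]
q=[atz(T,tk(*p),58) for p in caps];print("caps",np.array(q),np.mean(q,0))
capS=[(234,332),(282,320),(330,309),(340,351),(291,363),(242,376)]
q=[atz(S,sk(*p),58) for p in capS];print("capsS",np.array(q),np.mean(q,0))
print("spare",atz(T,tk(265,106),40)); 
E
```

```text
bath rim top
[[577.  186.6 130. ]
 [587.  -95.3 130. ]
 [407.4 -99.6 130. ]
 [397.  176.4 130. ]] [492.1  42.  130. ]
bath rim scene
[[411.7 -92.6 130. ]
 [403.9 184.  130. ]
 [576.5 188.9 130. ]
 [592.6 -85.3 130. ]] [496.2  48.7 130. ]
bath tank scene
[[437.2 -67.8 130. ]
 [429.5 159.5 130. ]]
knob top [578.3 165.5 311.9] [577.8 162.5 312. ] [578.5 168.5 312. ]
tip [523.2 203.9 248.7]
grip top [ 466.2 -292.   149.1] [ 466.3 -292.5  157. ] [ 471.7 -288.6  157. ]
caps [[ 477.9 -259.2   58. ]
 [ 483.5 -290.9   58. ]
 [ 490.4 -322.6   58. ]
 [ 457.5 -329.7   58. ]
 [ 449.3 -297.4   58. ]
 [ 445.  -265.2   58. ]] [ 467.3 -294.2   58. ]
capsS [[ 464.2 -323.1   58. ]
 [ 457.8 -291.9   58. ]
 [ 452.1 -260.4   58. ]
 [ 484.8 -253.8   58. ]
 [ 491.  -285.6   58. ]
 [ 497.9 -317.1   58. ]] [ 474.6 -288.7   58. ]
spare [ 567.1 -343.7   40. ]
```

```bash
cat > g.py <<'E'
# usage: python3 g.py x y z yaw_of_jaw(rad, tool z dir, mod pi, optional): prints remaining shift in tool axes (units of 20mm) and turn share
import sys
from h import *
from station import manip
np.set_printoptions(precision=3,suppress=True)
o=manip.get_obs();R=Ro.from_quat(o["orientation"]).as_matrix()
print("t",round(o["time"],2),"pos",o["ee_pos"],"w",round(o["width"],1),"F",o["ft_force"],"M",o["torque"])
print("axes x",R[:,0],"y",R[:,1],"z",R[:,2],"q",o["q"])
if len(sys.argv)>3:
    p=np.array([float(a) for a in sys.argv[1:4]])
    print("units",R.T@(p-o["ee_pos"])/20)
if len(sys.argv)>4:
    best=None
    for k in(-1,0,1):
        y=float(sys.argv[4])+k*np.pi
        z=np.array([np.cos(y),np.sin(y),0]);x=np.array([0,0,-1.]);W=np.stack([x,np.cross(z,x),z],1)
        r=Ro.from_matrix(R.T@W).as_rotvec()
        if best is None or np.linalg.norm(r)<np.linalg.norm(best):best=r
    print("turn share",best/np.radians(120),"rows",np.degrees(np.linalg.norm(best))/7.16)
E
python3 g.py 578 165 350 1.6
```

```text
t 0.15 pos [ 263.086 -566.506  222.024] w 87.5 F [0.01  0.579 0.597] M [0.022 0.002 0.02 ]
axes x [-0.001  0.001 -1.   ] y [ 0.907  0.421 -0.   ] z [ 0.421 -0.907 -0.001] q [ 1.068  0.412 -0.013  1.597  0.006  1.134 -0.082]
units [ -6.37   29.688 -26.546]
turn share [ 0.194 -0.001  0.   ] rows 3.245955292736403
```

```bash
python3 -m jog '[{"translation":[-1,0,0],"turn":[0.05,0,0],"jaw":0.5},{"translation":[-1,0,0],"turn":[0.05,0,0],"jaw":0.5},{"translation":[-1,0,0],"turn":[0.05,0,0],"jaw":0.5},{"translation":[-1,0,0],"turn":[0.044,0,0],"jaw":0.5},{"translation":[-1,0,0],"turn":[0,0,0],"jaw":0.5},{"translation":[-1,0,0],"turn":[0,0,0],"jaw":0.5},{"translation":[-1,0,0],"turn":[0,0,0],"jaw":0.5},{"translation":[0,0,0],"turn":[0,0,0],"jaw":0.5}]'; python3 g.py 560 165 355 1.6
```

```text
time: 0.82
ee_pos: [262.1, -564.6, 363.2]
orientation: [0.499, 0.506, -0.497, 0.498]
ft_force: [-0.8, -0.7, 0.6]
width: 44.5
t 0.82 pos [ 262.054 -564.605  363.159] w 44.5 F [-0.837 -0.658  0.617] M [-0.021  0.026 -0.018]
axes x [-0.006  0.011 -1.   ] y [ 1.     0.008 -0.006] z [ 0.008 -1.    -0.011] q [ 1.     0.337  0.082  1.381 -0.027  1.437 -0.481]
units [  0.715  15.176 -36.361]
turn share [-0.01  -0.005  0.003] rows 0.1984998257708527
```

```bash
python3 -m jog '[{"translation":[0,0.5,-1],"turn":[0,0,0],"jaw":0.5},{"translation":[0,0.5,-1],"turn":[0,0,0],"jaw":0.5},{"translation":[0,0.5,-1],"turn":[0,0,0],"jaw":0.5},{"translation":[0,0.5,-1],"turn":[0,0,0],"jaw":0.5},{"translation":[0,0.5,-1],"turn":[0,0,0],"jaw":0.5},{"translation":[0,0.5,-1],"turn":[0,0,0],"jaw":0.5},{"translation":[0,0.5,-1],"turn":[0,0,0],"jaw":0.5},{"translation":[0,0.5,-1],"turn":[0,0,0],"jaw":0.5}]'; python3 -m jog '[{"translation":[0,0.5,-1],"turn":[0,0,0],"jaw":0.5},{"translation":[0,0.5,-1],"turn":[0,0,0],"jaw":0.5},{"translation":[0,0.5,-1],"turn":[0,0,0],"jaw":0.5},{"translation":[0,0.5,-1],"turn":[0,0,0],"jaw":0.5},{"translation":[0,0.5,-1],"turn":[0,0,0],"jaw":0.5},{"translation":[0,0.5,-1],"turn":[0,0,0],"jaw":0.5},{"translation":[0,0.5,-1],"turn":[0,0,0],"jaw":0.5},{"translation":[0,0.5,-1],"turn":[0,0,0],"jaw":0.5}]';python3 g.py 560 165 355 1.6
```

```text
time: 1.48
ee_pos: [339.0, -401.1, 357.9]
orientation: [0.501, 0.506, -0.5, 0.493]
ft_force: [1.2, -0.3, -0.3]
width: 43.9
time: 2.15
ee_pos: [419.8, -231.1, 352.6]
orientation: [0.5, 0.508, -0.501, 0.491]
ft_force: [-0.1, -0.6, -0.8]
width: 44.3
t 2.15 pos [ 419.781 -231.062  352.608] w 44.3 F [-0.085 -0.644 -0.82 ] M [ 0.064 -0.055  0.011]
axes x [-0.018  0.017 -1.   ] y [ 1.    -0.001 -0.018] z [-0.002 -1.    -0.017] q [ 0.569  0.094 -0.175  1.709  0.008  1.364 -1.179]
units [  0.088   6.979 -19.815]
turn share [-0.015 -0.008  0.009] rows 0.3179454003419653
```

```bash
python3 -m jog '[{"translation":[0,0.4,-1],"turn":[-0.005,-0.002,0.003],"jaw":0.5},{"translation":[0,0.4,-1],"turn":[-0.005,-0.002,0.003],"jaw":0.5},{"translation":[0,0.4,-1],"turn":[-0.005,-0.002,0.003],"jaw":0.5},{"translation":[0,0.4,-1],"turn":[0,0,0],"jaw":0.5},{"translation":[0,0.4,-1],"turn":[0,0,0],"jaw":0.5},{"translation":[0,0.4,-1],"turn":[0,0,0],"jaw":0.5},{"translation":[0,0.4,-1],"turn":[0,0,0],"jaw":0.5},{"translation":[0,0.4,-1],"turn":[0,0,0],"jaw":0.5}]'; python3 -m jog '[{"translation":[0,0.4,-1],"turn":[0,0,0],"jaw":0.5},{"translation":[0,0.4,-1],"turn":[0,0,0],"jaw":0.5},{"translation":[0,0.4,-1],"turn":[0,0,0],"jaw":0.5},{"translation":[0,0.4,-1],"turn":[0,0,0],"jaw":0.5},{"translation":[0,0.4,-1],"turn":[0,0,0],"jaw":0.5},{"translation":[0,0.4,-1],"turn":[0,0,0],"jaw":0.5},{"translation":[0,0.4,-1],"turn":[0,0,0],"jaw":0.5},{"translation":[0,0.4,-1],"turn":[0,0,0],"jaw":0.5}]';python3 g.py 578 165 345 1.6
python3 - <<'E'
from station import manip
import cv2,pickle
i=manip.get_image("wrist");cv2.imwrite("pics/w1.png",i["pixels"][:,:,::-1]);pickle.dump(i,open("w1.pkl","wb"))
E
```

```text
time: 2.82
ee_pos: [479.6, -60.2, 347.2]
orientation: [0.492, 0.511, -0.492, 0.505]
ft_force: [0.7, 0.3, -0.1]
width: 44.0
time: 3.48
ee_pos: [537.6, 109.7, 341.1]
orientation: [0.49, 0.513, -0.494, 0.503]
ft_force: [-0.6, 0.0, -0.6]
width: 43.8
t 3.48 pos [537.584 109.729 341.063] w 43.8 F [-0.556  0.017 -0.563] M [ 0.003 -0.048  0.038]
axes x [-0.013  0.006 -1.   ] y [ 0.999  0.032 -0.013] z [ 0.032 -0.999 -0.006] q [ 0.089  0.245 -0.463  1.573  0.101  1.359 -1.922]
units [-0.207  2.106 -2.698]
turn share [ 0.001 -0.003  0.006] rows 0.11666405812413749
```

View pics/w1.png

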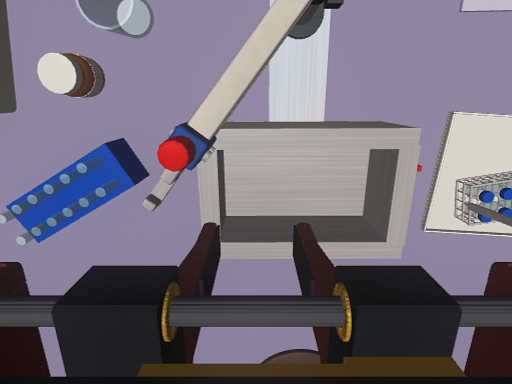

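Wrist view: the red knob is at (173,155), the bath's far rim runs from (205,123) to (418,129), the near edge runs along row ~255, and the hook tip is at (150,205).

```bash
python3 - <<'E'
from h import *
np.set_printoptions(precision=1,suppress=True)
i=pickle.load(open("w1.pkl","rb"))
print("knob",atz(i,(173,155),312)); print("tip",atz(i,(150,205),263))
for p in [(417,129),(403,258),(205,122),(198,220)]: print(p,atz(i,p,130))
E
```

```text
knob [583.6 163.8 312. ]
tip [529.9 199.9 263. ]
(417, 129) [591.2 -87.4 130. ]
(403, 258) [ 412.2 -102.6  130. ]
(205, 122) [591.  174.2 130. ]
(198, 220) [460.1 186.3 130. ]
```

```bash
python3 -m jog '[{"translation":[0,0.7,-0.9],"turn":[0,0,0],"jaw":0.5},{"translation":[0,0.7,-0.9],"turn":[0,0,0],"jaw":0.5},{"translation":[0,0.6,-0.7],"turn":[0,0,0],"jaw":0.5},{"translation":[0,0,0],"turn":[0,0,0],"jaw":0.5}]';python3 g.py 580 165 292 1.6
python3 - <<'E'
from station import manip
import cv2,pickle
i=manip.get_image("wrist");cv2.imwrite("pics/w2.png",i["pixels"][:,:,::-1]);pickle.dump(i,open("w2.pkl","wb"))
E
```

```text
time: 3.87
ee_pos: [575.9, 169.7, 336.7]
orientation: [0.488, 0.516, -0.492, 0.503]
ft_force: [-1.7, 0.2, -0.2]
width: 44.3
t 3.87 pos [575.894 169.716 336.684] w 44.3 F [-1.738  0.191 -0.156] M [0.037 0.051 0.039]
axes x [-0.018  0.008 -1.   ] y [ 0.999  0.04  -0.018] z [ 0.04  -0.999 -0.009] q [-0.011  0.349 -0.477  1.453  0.145  1.39  -2.022]
units [2.228 0.235 0.264]
turn share [ 0.005 -0.004  0.008] rows 0.17974462092876023
```

View pics/w2.png

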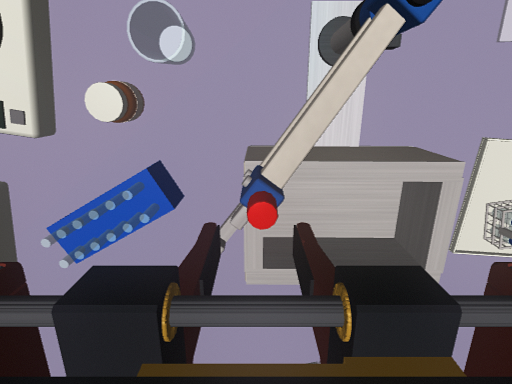

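Knob now at pixel (263,215), almost centred between the fingertips.

```bash
python3 - <<'E'
from h import *
np.set_printoptions(precision=1,suppress=True)
i=pickle.load(open("w2.pkl","rb"))
print("knob",atz(i,(263,215),312),"tcp px",proj(i,(575.9,169.7,336.7)),proj(i,(580,165,312)))
E
```

```text
knob [583.8 163.8 312. ] tcp px [253.2 242.3] [261.  220.1]
```

```bash
python3 -m jog '[{"translation":[0,0.3,0.26],"turn":[0,0,0],"jaw":0.5},{"translation":[0.8,0,0],"turn":[0,0,0],"jaw":0.5},{"translation":[0.7,0,0],"turn":[0,0,0],"jaw":0.5},{"translation":[0.5,0,0],"turn":[0,0,0],"jaw":0.5},{"translation":[0,0,0],"turn":[0,0,0],"jaw":0.5}]';python3 g.py 582 165 293 1.6
python3 - <<'E'
from station import manip
import cv2,pickle
i=manip.get_image("wrist");cv2.imwrite("pics/w3.png",i["pixels"][:,:,::-1]);pickle.dump(i,open("w2.pkl","wb"))
E
```

```text
time: 4.33
ee_pos: [581.0, 157.3, 294.0]
orientation: [0.487, 0.515, -0.495, 0.503]
ft_force: [0.2, 0.8, -0.3]
width: 44.0
t 4.33 pos [580.968 157.292 294.003] w 44.0 F [ 0.244  0.757 -0.328] M [ 0.014  0.03  -0.023]
axes x [-0.019  0.004 -1.   ] y [ 0.999  0.036 -0.019] z [ 0.036 -0.999 -0.005] q [ 0.003  0.374 -0.468  1.517  0.159  1.307 -2.016]
units [ 0.051  0.066 -0.383]
turn share [ 0.003 -0.002  0.009] rows 0.16416885579455975
```

View pics/w3.png

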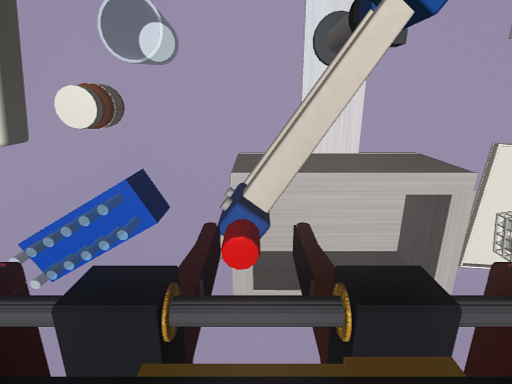

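```bash
python3 -m jog '[{"translation":[0,-0.1,0.4],"turn":[0,0,0],"jaw":0.5},{"translation":[0,-0.25,0.4],"turn":[0,0,0],"jaw":0.5},{"translation":[0,-0.22,0.4],"turn":[0,0,0],"jaw":0.5},{"translation":[0,-0.2,0.4],"turn":[0,0,0],"jaw":0.5},{"translation":[0,-0.18,0.4],"turn":[0,0,0],"jaw":0.5},{"translation":[0,-0.15,0.4],"turn":[0,0,0],"jaw":0.5},{"translation":[0,-0.12,0.4],"turn":[0,0,0],"jaw":0.5},{"translation":[0,-0.1,0.2],"turn":[0,0,0],"jaw":0.5}]';python3 g.py 548 36 293 1.6
python3 - <<'E'
from station import manip
import cv2,pickle
i=manip.get_image("wrist");cv2.imwrite("pics/w4.png",i["pixels"][:,:,::-1]);pickle.dump(i,open("w2.pkl","wb"))
E
```

```text
time: 5.05
ee_pos: [554.0, 90.7, 298.4]
orientation: [0.489, 0.514, -0.493, 0.503]
ft_force: [1.0, 0.0, -0.5]
width: 43.9
t 5.05 pos [554.011  90.655 298.369] w 43.9 F [ 0.982  0.002 -0.465] M [ 0.174 -0.115 -0.002]
axes x [-0.016  0.006 -1.   ] y [ 0.999  0.036 -0.015] z [ 0.036 -0.999 -0.007] q [ 0.117  0.293 -0.456  1.612  0.122  1.28  -1.894]
units [ 0.256 -0.394  2.722]
turn share [ 0.003 -0.003  0.007] rows 0.14476075160220084
```

View pics/w4.png

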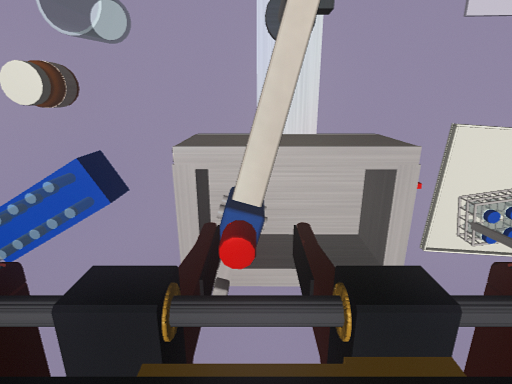

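```bash
python3 -m jog '[{"translation":[0.06,-0.1,0.35],"turn":[0,0,0],"jaw":0.5},{"translation":[0.05,-0.08,0.35],"turn":[0,0,0],"jaw":0.5},{"translation":[0.05,-0.06,0.35],"turn":[0,0,0],"jaw":0.5},{"translation":[0.05,-0.04,0.35],"turn":[0,0,0],"jaw":0.5},{"translation":[0.04,-0.04,0.3],"turn":[0,0,0],"jaw":0.5},{"translation":[0.04,-0.02,0.2],"turn":[0,0,0],"jaw":0.5},{"translation":[0,0,0.15],"turn":[0,0,0],"jaw":0.5},{"translation":[0,0,0],"turn":[0,0,0],"jaw":0.5}]';python3 g.py 548 36 293 1.6
```

```text
time: 5.77
ee_pos: [548.8, 43.7, 292.5]
orientation: [0.49, 0.513, -0.493, 0.504]
ft_force: [0.4, 0.6, 0.1]
width: 44.2
t 5.77 pos [548.754  43.676 292.502] w 44.2 F [0.424 0.61  0.126] M [ 0.119 -0.005 -0.027]
axes x [-0.014  0.006 -1.   ] y [ 0.999  0.034 -0.013] z [ 0.034 -0.999 -0.006] q [ 0.187  0.273 -0.436  1.648  0.111  1.258 -1.807]
units [-0.027 -0.051  0.382]
turn share [ 0.002 -0.003  0.006] rows 0.12422787874639485
```

Approaching the stop: small pushes now, watching the force.

```bash
python3 -m jog '[{"translation":[0,0,0.12],"turn":[0,0,0],"jaw":0.5},{"translation":[0,0,0.12],"turn":[0,0,0],"jaw":0.5}]'; python3 -m jog '[{"translation":[0,0,0.08],"turn":[0,0,0],"jaw":0.5},{"translation":[0,0,0.08],"turn":[0,0,0],"jaw":0.5}]';python3 g.py 548 36 293 1.6
python3 - <<'E'
from station import manip
import cv2,pickle
i=manip.get_image("wrist");cv2.imwrite("pics/w5.png",i["pixels"][:,:,::-1]);pickle.dump(i,open("w2.pkl","wb"))
i=manip.get_image("top");cv2.imwrite("pics/t5.png",cv2.resize(i["pixels"][110:260,160:310,::-1],None,fx=4,fy=4))
E
```

```text
time: 5.93
ee_pos: [549.0, 39.1, 292.4]
orientation: [0.489, 0.514, -0.493, 0.504]
ft_force: [-0.7, -0.1, 0.9]
width: 44.0
time: 6.1
ee_pos: [549.2, 35.9, 292.3]
orientation: [0.489, 0.514, -0.493, 0.504]
ft_force: [0.2, 3.3, 0.9]
width: 44.1
t 6.1 pos [549.187  35.911 292.34 ] w 44.1 F [0.186 3.331 0.892] M [ 0.78   0.136 -0.007]
axes x [-0.014  0.006 -1.   ] y [ 0.999  0.035 -0.014] z [ 0.035 -0.999 -0.007] q [ 0.199  0.273 -0.432  1.649  0.109  1.258 -1.79 ]
units [-0.032 -0.06  -0.007]
turn share [ 0.003 -0.003  0.006] rows 0.13052079170080758
```

View pics/w5.png

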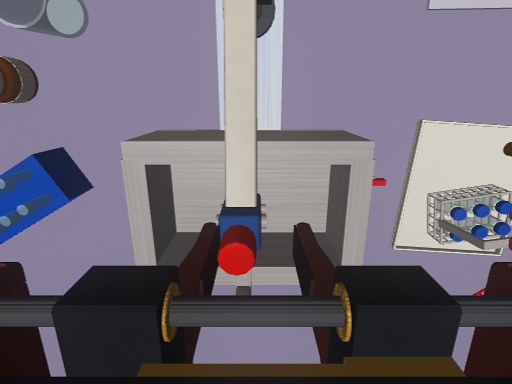

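Side force jumped to 3.3 N at the predicted position, so the arm is at its stop. One more tiny push to confirm, then back off and rise.

```bash
python3 -m jog '[{"translation":[0,0,0.05],"turn":[0,0,0],"jaw":0.5}]'; python3 -m jog '[{"translation":[0,0,-0.1],"turn":[0,0,0],"jaw":0.5},{"translation":[0,0,-0.15],"turn":[0,0,0],"jaw":0.5},{"translation":[0,0,0],"turn":[0,0,0],"jaw":0.5}]';python3 g.py 548 36 293 1.6
```

```text
time: 6.28
ee_pos: [549.2, 35.8, 292.4]
orientation: [0.49, 0.514, -0.492, 0.504]
ft_force: [-0.4, 3.9, 0.1]
width: 44.1
time: 6.53
ee_pos: [549.1, 40.6, 292.3]
orientation: [0.489, 0.514, -0.493, 0.504]
ft_force: [0.6, 0.6, -0.3]
width: 44.1
t 6.53 pos [549.118  40.571 292.348] w 44.1 F [ 0.586  0.554 -0.276] M [-0.023  0.007  0.053]
axes x [-0.013  0.006 -1.   ] y [ 0.999  0.036 -0.013] z [ 0.036 -0.999 -0.007] q [ 0.192  0.273 -0.435  1.648  0.11   1.258 -1.799]
units [-0.033 -0.064  0.226]
turn share [ 0.003 -0.003  0.006] rows 0.1292918182991785
```

```bash
python3 -m jog '[{"translation":[-0.6,0,0],"turn":[0,0,0],"jaw":0.5},{"translation":[-1,0,0],"turn":[0,0,0],"jaw":0.5},{"translation":[-1,0,0],"turn":[0,0,0],"jaw":0.5},{"translation":[-1,0,0],"turn":[0,0,0],"jaw":0.6},{"translation":[0,-0.3,1],"turn":[0,0,0],"jaw":0.7},{"translation":[0,-0.3,1],"turn":[0,0,0],"jaw":0.7},{"translation":[0,-0.3,1],"turn":[0,0,0],"jaw":0.7},{"translation":[0,-0.3,1],"turn":[0,0,0],"jaw":0.7}]';python3 -m jog '[{"translation":[0,-0.3,1],"turn":[0.02,0,0],"jaw":0.7},{"translation":[0,-0.3,1],"turn":[0.02,0,0],"jaw":0.7},{"translation":[0,-0.3,1],"turn":[0.02,0,0],"jaw":0.7},{"translation":[0,-0.3,1],"turn":[0.02,0,0],"jaw":0.7},{"translation":[0,-0.3,1],"turn":[0,0,0],"jaw":0.7},{"translation":[0,-0.3,1],"turn":[0,0,0],"jaw":0.7},{"translation":[0,0,1],"turn":[0,0,0],"jaw":0.7},{"translation":[0,0,1],"turn":[0,0,0],"jaw":0.7}]';python3 g.py 469 -291 220 1.76
python3 - <<'E'
from station import manip
import cv2,pickle
d={}
for n in ("scene","top","wrist"):
    i=manip.get_image(n);d[n]=i
    cv2.imwrite(f"pics/{n}6.png",i["pixels"][:,:,::-1])
pickle.dump(d,open("im6.pkl","wb"))
cv2.imwrite("pics/t6c.png",cv2.resize(d["top"]["pixels"][120:240,180:300,::-1],None,fx=5,fy=5,interpolation=cv2.INTER_CUBIC))
cv2.imwrite("pics/s6c.png",cv2.resize(d["scene"]["pixels"][150:290,230:360,::-1],None,fx=4,fy=4,interpolation=cv2.INTER_CUBIC))
E
```

```text
time: 7.2
ee_pos: [528.9, -39.2, 366.9]
orientation: [0.486, 0.516, -0.491, 0.506]
ft_force: [-0.0, -0.5, -0.2]
width: 61.5
time: 7.87
ee_pos: [476.9, -206.0, 367.9]
orientation: [-0.528, -0.469, 0.536, -0.462]
ft_force: [0.9, -0.1, 0.7]
width: 61.7
t 7.87 pos [ 476.918 -205.972  367.89 ] w 61.7 F [ 0.856 -0.059  0.727] M [ 0.035 -0.039  0.044]
axes x [-0.014 -0.    -1.   ] y [ 0.991 -0.132 -0.014] z [-0.132 -0.991  0.002] q [ 0.526  0.16  -0.25   1.601  0.044  1.4   -1.432]
units [7.4   0.274 4.252]
turn share [-0.154 -0.     0.007] rows 2.57964048438295
```

View pics/t6c.png

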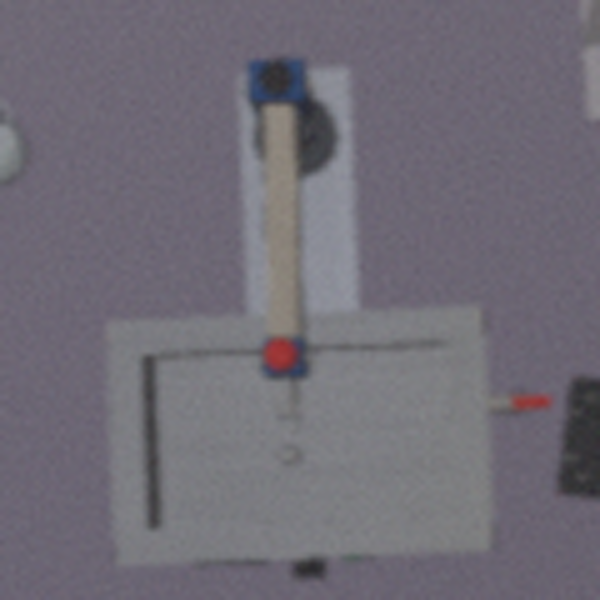

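View pics/s6c.png

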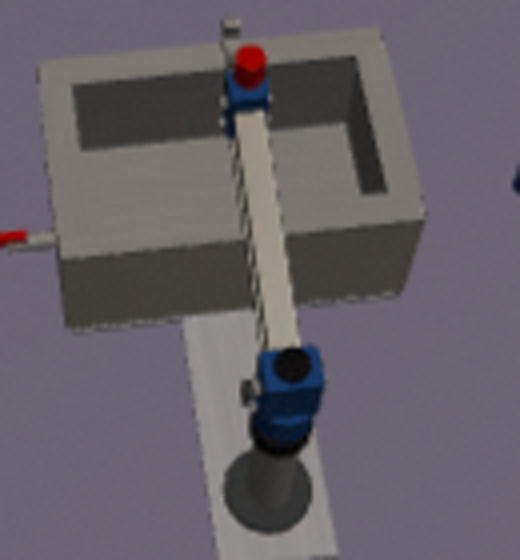

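View pics/wrist6.png

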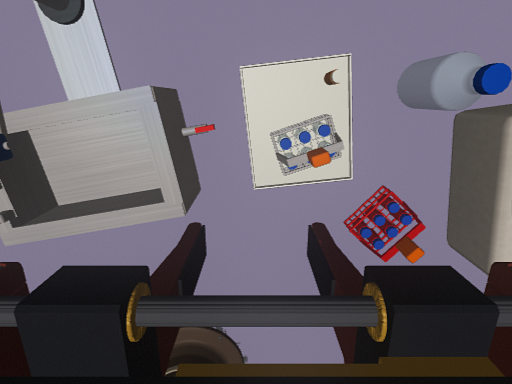

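The arm now lies along the bath's x axis over the tank: knob at crop (281,354) in the top view, hook tip at (289,455). The wrist view shows the orange grip at (319,158) on the steel basket.

```bash
python3 - <<'E'
from h import *
np.set_printoptions(precision=1,suppress=True)
d=pickle.load(open("im6.pkl","rb"));T=d["top"];S=d["scene"];W=d["wrist"]
tb=lambda x,y:(180+x/5,120+y/5); sb=lambda x,y:(230+x/4,150+y/4)
print("knob",atz(T,tb(281,354),312),atz(S,sb(251,55),312),tri([(T,tb(281,354)),(S,sb(251,55))]))
print("tip",atz(T,tb(289,455),263),atz(S,sb(231,25),263),tri([(T,tb(289,455)),(S,sb(231,25))]))
print("grip wrist",atz(W,(319,156),158))
q=[atz(W,p,58) for p in [(286,143),(305,137),(324,131)]];print("caps",np.array(q))
print("tray px", atz(W,(331,77),50))
E
```

```text
knob [541.9  43.6 312. ] [546.1  49.7 312. ] [542.5  47.2 307.2]
tip [476.8  41.6 263. ] [485.  46. 263.] [477.1  44.9 252.3]
grip wrist [ 478.4 -291.5  158. ]
caps [[ 484.8 -260.1   58. ]
 [ 490.1 -290.8   58. ]
 [ 495.3 -321.2   58. ]]
tray px [ 573.3 -339.    50. ]
```

```bash
python3 -m jog '[{"translation":[0.8,0,0.6],"turn":[-0.05,0,0],"jaw":0.7},{"translation":[0.8,0,0.6],"turn":[-0.05,0,0],"jaw":0.7},{"translation":[0.8,0,0.6],"turn":[-0.05,0,0],"jaw":0.7},{"translation":[0.8,0,0.6],"turn":[0,0,0],"jaw":0.7},{"translation":[0.8,0,0.6],"turn":[0,0,0],"jaw":0.7},{"translation":[0.8,0,0.6],"turn":[0,0,0],"jaw":0.7},{"translation":[0.8,0,0.2],"turn":[0,0,0],"jaw":0.7},{"translation":[0,0,0],"turn":[0,0,0],"jaw":0.7}]';python3 g.py 472 -291 200 1.76
python3 - <<'E'
from station import manip
import cv2,pickle
i=manip.get_image("wrist");cv2.imwrite("pics/w7.png",i["pixels"][:,:,::-1]);pickle.dump(i,open("w7.pkl","wb"))
E
```

```text
time: 8.68
ee_pos: [487.4, -274.4, 252.9]
orientation: [0.444, 0.552, -0.447, 0.546]
ft_force: [-0.0, -0.1, -0.5]
width: 61.8
t 8.68 pos [ 487.403 -274.442  252.866] w 61.8 F [-0.035 -0.059 -0.541] M [ 0.014  0.1   -0.009]
axes x [-0.009  0.001 -1.   ] y [ 0.979  0.206 -0.008] z [ 0.206 -0.979 -0.003] q [ 0.619  0.294 -0.244  1.699  0.079  1.167 -1.01 ]
units [ 2.649 -0.902  0.66 ]
turn share [ 0.009 -0.001  0.004] rows 0.16075905003358024
```

View pics/w7.png

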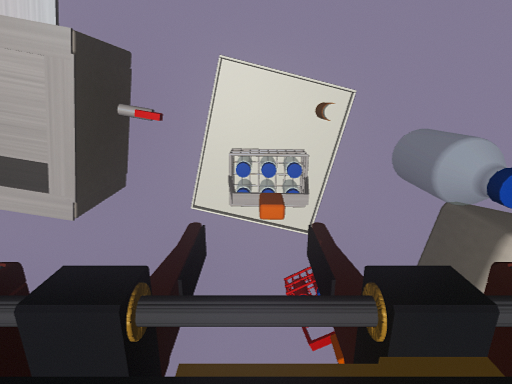

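```bash
python3 - <<'E'
from h import *
np.set_printoptions(precision=1,suppress=True)
i=pickle.load(open("w7.pkl","rb"))
cv2.imwrite("pics/w7c.png",cv2.resize(i["pixels"][130:240,210:330,::-1],None,fx=6,fy=5.4,interpolation=cv2.INTER_CUBIC))
c=-np.array(i["R"]).T@i["t"];print("cam",c)
for x,y in((469,-291),(474,-290)): print(proj(i,(x,y,158)),proj(i,(x,y,118)))
E
```

```text
cam [ 567.6 -260.2  414. ]
[267.7 216.1] [266.5 202. ]
[267.9 210.9] [266.6 197.4]
```

View pics/w7c.png

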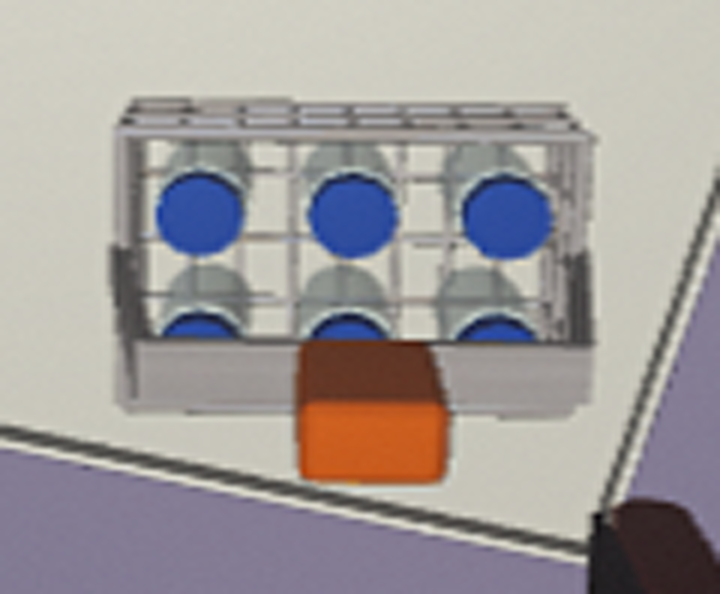

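```bash
python3 - <<'E'
from h import *
np.set_printoptions(precision=1,suppress=True)
i=pickle.load(open("w7.pkl","rb"))
print(atz(i,(272,211.9),158))
q=[atz(i,(210+x/6,130+y/5.4),58) for x,y in((200,213),(353,215),(507,217))];print(np.array(q))
E
python3 g.py 472 -293 200 1.76
```

```text
[ 473.9 -294.   158. ]
[[ 484.5 -260.2   58. ]
 [ 490.6 -291.    58. ]
 [ 496.7 -322.1   58. ]]
t 8.73 pos [ 488.011 -274.128  254.437] w 61.4 F [0.951 0.469 1.024] M [-0.041 -0.013 -0.028]
axes x [-0.008  0.001 -1.   ] y [ 0.978  0.206 -0.007] z [ 0.206 -0.979 -0.002] q [ 0.619  0.292 -0.245  1.697  0.078  1.169 -1.01 ]
units [ 2.727 -0.958  0.765]
turn share [ 0.009 -0.001  0.003] rows 0.15930333874338518
```

```bash
python3 -m jog '[{"translation":[0.5,-0.45,0.4],"turn":[0.005,0,0],"jaw":0.6},{"translation":[0.5,-0.45,0.35],"turn":[0.005,0,0],"jaw":0.6},{"translation":[0.7,0,0],"turn":[0,0,0],"jaw":0.6},{"translation":[0.7,0,0],"turn":[0,0,0],"jaw":0.6},{"translation":[0,0,0],"turn":[0,0,0],"jaw":0.6}]';python3 g.py 473 -293 124 1.765
python3 - <<'E'
from station import manip
import cv2,pickle
i=manip.get_image("wrist");cv2.imwrite("pics/w8.png",i["pixels"][:,:,::-1]);pickle.dump(i,open("w8.pkl","wb"))
E
```

```text
time: 9.15
ee_pos: [472.9, -293.4, 207.5]
orientation: [0.45, 0.544, -0.452, 0.544]
ft_force: [-0.2, 0.2, 0.1]
width: 52.8
t 9.15 pos [ 472.946 -293.351  207.548] w 52.8 F [-0.17   0.219  0.138] M [0.028 0.009 0.063]
axes x [-0.002 -0.002 -1.   ] y [ 0.983  0.185 -0.002] z [ 0.185 -0.983  0.002] q [ 0.648  0.322 -0.229  1.771  0.086  1.058 -0.996]
units [ 4.177  0.015 -0.025]
turn share [-0.004  0.001  0.001] rows 0.06775879739291811
```

View pics/w8.png

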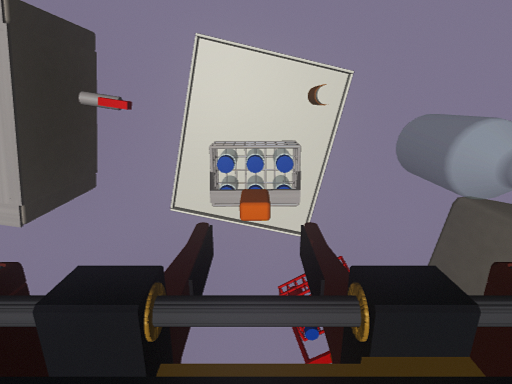

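```bash
python3 - <<'E'
from h import *
np.set_printoptions(precision=1,suppress=True)
i=pickle.load(open("w8.pkl","rb"))
cv2.imwrite("pics/w8c.png",cv2.resize(i["pixels"][130:240,200:320,::-1],None,fx=6,fy=5,interpolation=cv2.INTER_CUBIC))
print(proj(i,(473,-293,158)),proj(i,(473,-293,118)),atz(i,(255,212),158))
E
python3 -m jog '[{"translation":[0.7,0,0],"turn":[0,0,0],"jaw":0.6},{"translation":[0.7,0,0],"turn":[0,0,0],"jaw":0.6}]'
python3 - <<'E'
from station import manip
import cv2,pickle
i=manip.get_image("wrist");cv2.imwrite("pics/w9.png",cv2.resize(i["pixels"][130:290,180:340,::-1],None,fx=4,fy=3.6));pickle.dump(i,open("w9.pkl","wb"))
E
```

```text
[253.  212.4] [253.4 196.4] [ 473.6 -294.4  158. ]
time: 9.37
ee_pos: [475.1, -295.3, 184.7]
orientation: [0.451, 0.541, -0.452, 0.547]
ft_force: [-0.2, -0.3, -0.4]
width: 52.4
```

View pics/w9.png

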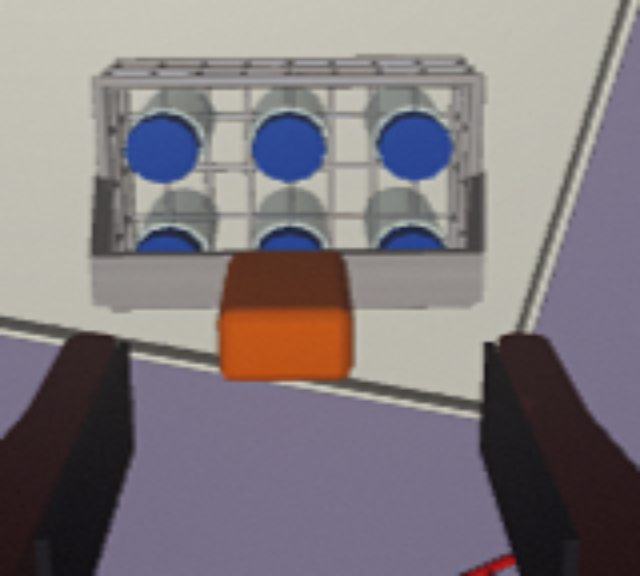

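```bash
python3 g.py 473.5 -293.5 124 1.765
```

```text
t 9.42 pos [ 474.179 -294.815  182.378] w 53.0 F [-0.5    0.377 -1.181] M [0.049 0.067 0.   ]
axes x [ 0.003 -0.005 -1.   ] y [0.983 0.184 0.002] z [ 0.184 -0.983  0.006] q [ 0.647  0.347 -0.227  1.801  0.095  0.999 -1.004]
units [ 2.918 -0.027 -0.088]
turn share [-0.004  0.003 -0.001] rows 0.08707031777316107
```

```bash
python3 -m jog '[{"translation":[0.6,0,-0.08],"turn":[0,0,0],"jaw":0.6},{"translation":[0.6,0,0],"turn":[0,0,0],"jaw":0.6},{"translation":[0.6,0,0],"turn":[0,0,0],"jaw":0.6},{"translation":[0.5,0,0],"turn":[0,0,0],"jaw":0.6},{"translation":[0.3,0,0],"turn":[0,0,0],"jaw":0.6},{"translation":[0,0,0],"turn":[0,0,0],"jaw":0.6}]';python3 g.py 473.5 -293.5 124 1.765
python3 - <<'E'
from station import manip
import cv2,pickle
i=manip.get_image("wrist");cv2.imwrite("pics/w10.png",cv2.resize(i["pixels"][130:290,180:340,::-1],None,fx=4,fy=3.6));pickle.dump(i,open("w9.pkl","wb"))
E
```

```text
time: 9.92
ee_pos: [475.7, -295.3, 132.3]
orientation: [0.451, 0.54, -0.452, 0.548]
ft_force: [0.9, -0.4, -0.4]
width: 52.8
t 9.92 pos [ 475.698 -295.322  132.289] w 52.8 F [ 0.902 -0.359 -0.388] M [0.025 0.027 0.006]
axes x [ 0.008 -0.009 -1.   ] y [0.983 0.183 0.007] z [ 0.183 -0.983  0.01 ] q [ 0.639  0.402 -0.221  1.853  0.116  0.887 -1.024]
units [ 0.413 -0.094 -0.114]
turn share [-0.005  0.005 -0.003] rows 0.12505005173555675
```

View pics/w10.png

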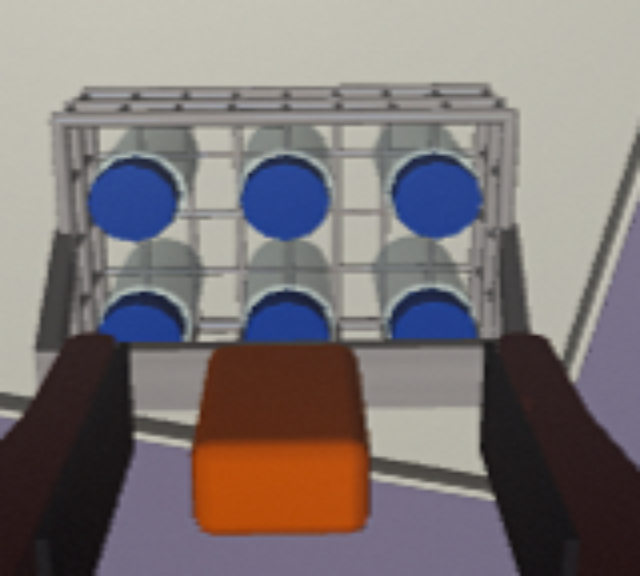

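```bash
python3 -m jog '[{"translation":[0.2,-0.09,-0.15],"turn":[-0.004,0.004,-0.003],"jaw":0.6},{"translation":[0.15,0,0],"turn":[0,0,0],"jaw":0.5},{"translation":[0,0,0],"turn":[0,0,0],"jaw":0.4},{"translation":[0,0,0],"turn":[0,0,0],"jaw":0.36}]';python3 g.py 473.5 -293.5 124 1.765
python3 - <<'E'
from station import manip
import cv2,pickle
i=manip.get_image("wrist");cv2.imwrite("pics/w11.png",cv2.resize(i["pixels"][130:290,180:340,::-1],None,fx=4,fy=3.6));pickle.dump(i,open("w9.pkl","wb"))
i=manip.get_image("scene");cv2.imwrite("pics/s11.png",cv2.resize(i["pixels"][120:260,110:250,::-1],None,fx=4,fy=4))
E
```

```text
time: 10.3
ee_pos: [474.4, -293.1, 126.9]
orientation: [0.449, 0.545, -0.449, 0.547]
ft_force: [0.8, 0.3, -0.3]
width: 36.4
t 10.3 pos [ 474.445 -293.099  126.88 ] w 36.4 F [ 0.761  0.308 -0.27 ] M [ 0.019 -0.011  0.031]
axes x [ 0.002 -0.002 -1.   ] y [0.981 0.192 0.002] z [ 0.192 -0.981  0.003] q [ 0.64   0.411 -0.223  1.856  0.116  0.885 -1.016]
units [ 0.144 -0.05   0.01 ]
turn share [-0.     0.001 -0.001] rows 0.025992701377878947
```

View pics/w11.png

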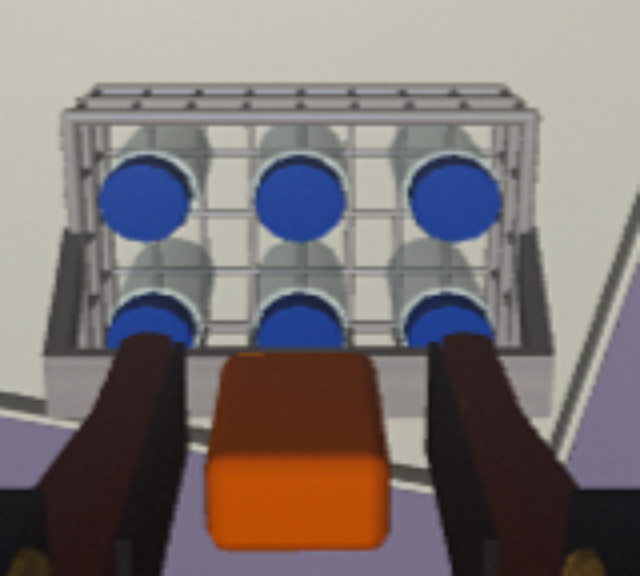

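View pics/s11.png

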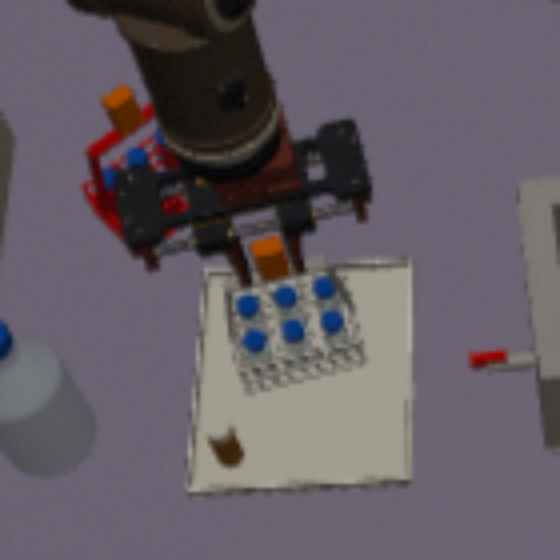

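The block is centred between the pads (crop 297 vs pads 185/430) and the jaws are aligned with the strap. Closing.

```bash
python3 -m jog '[{"translation":[0.1,0,0],"turn":[0,0,0],"jaw":0.25},{"translation":[0,0,0],"turn":[0,0,0],"jaw":0.15},{"translation":[0,0,0],"turn":[0,0,0],"jaw":0.1},{"translation":[0,0,0],"turn":[0,0,0],"jaw":0.1},{"translation":[0,0,0],"turn":[0,0,0],"jaw":0.1},{"translation":[0,0,0],"turn":[0,0,0],"jaw":0.1}]' 40; python3 -m jog '[{"translation":[-0.1,0,0],"turn":[0,0,0],"jaw":0.1},{"translation":[-0.2,0,0],"turn":[0,0,0],"jaw":0.1},{"translation":[-0.4,0,0],"turn":[0,0,0],"jaw":0.1},{"translation":[-0.4,0,0],"turn":[0,0,0],"jaw":0.1},{"translation":[-0.4,0,0],"turn":[0,0,0],"jaw":0.1},{"translation":[0,0,0],"turn":[0,0,0],"jaw":0.1}]'; python3 g.py 445 45 260 1.604
```

```text
time: 10.9
ee_pos: [474.3, -292.8, 124.8]
orientation: [0.449, 0.545, -0.449, 0.547]
ft_force: [0.4, 0.5, -1.5]
width: 23.9
time: 11.4
ee_pos: [472.8, -292.3, 156.4]
orientation: [0.449, 0.546, -0.45, 0.546]
ft_force: [0.3, -0.2, -3.8]
width: 23.7
t 11.4 pos [ 472.825 -292.257  156.368] w 23.7 F [ 0.274 -0.242 -3.799] M [ 0.008 -0.112  0.019]
axes x [-0.001 -0.    -1.   ] y [ 0.981  0.192 -0.001] z [ 0.192 -0.981 -0.   ] q [ 0.645  0.375 -0.228  1.829  0.103  0.95  -1.005]
units [ -5.183   1.869 -16.816]
turn share [0.076 0.    0.001] rows 1.2818635653102635
```

The basket hangs at about 4 N and the width held at 23.7, so the grasp is good. Now lift and carry it to the -x side of the hook.

```bash
python3 -m jog '[{"translation":[-0.7,0,0],"turn":[0.025,0,0],"jaw":0.1},{"translation":[-0.9,0,0],"turn":[0.025,0,0],"jaw":0.1},{"translation":[-0.9,0,0],"turn":[0.025,0,0],"jaw":0.1},{"translation":[-0.9,0,0],"turn":[0,0,0],"jaw":0.1},{"translation":[-0.9,0,0],"turn":[0,0,0],"jaw":0.1},{"translation":[-0.9,0,0],"turn":[0,0,0],"jaw":0.1},{"translation":[-0.7,0,0],"turn":[0,0,0],"jaw":0.1},{"translation":[0,0,0],"turn":[0,0,0],"jaw":0.1}]'; python3 g.py 440 45 290 1.604
```

```text
time: 12.07
ee_pos: [472.0, -291.7, 281.6]
orientation: [0.493, 0.507, -0.493, 0.507]
ft_force: [0.5, -0.7, -5.0]
width: 23.9
t 12.07 pos [ 471.993 -291.722  281.563] w 23.9 F [ 0.542 -0.714 -5.049] M [-0.08  -0.169  0.087]
axes x [-0.001 -0.    -1.   ] y [ 1.     0.028 -0.001] z [ 0.028 -1.     0.   ] q [ 0.628  0.257 -0.2    1.677  0.055  1.213 -1.127]
units [ -0.428  -1.123 -16.874]
turn share [-0.002  0.     0.   ] rows 0.03994253802968108
```

```bash
python3 - <<'E'
from station import manip
import cv2,pickle
i=manip.get_image("scene");cv2.imwrite("pics/s12.png",cv2.resize(i["pixels"][100:300,100:370,::-1],None,fx=2.9,fy=2.9))
E
```

```text
(no output)
```

View pics/s12.png

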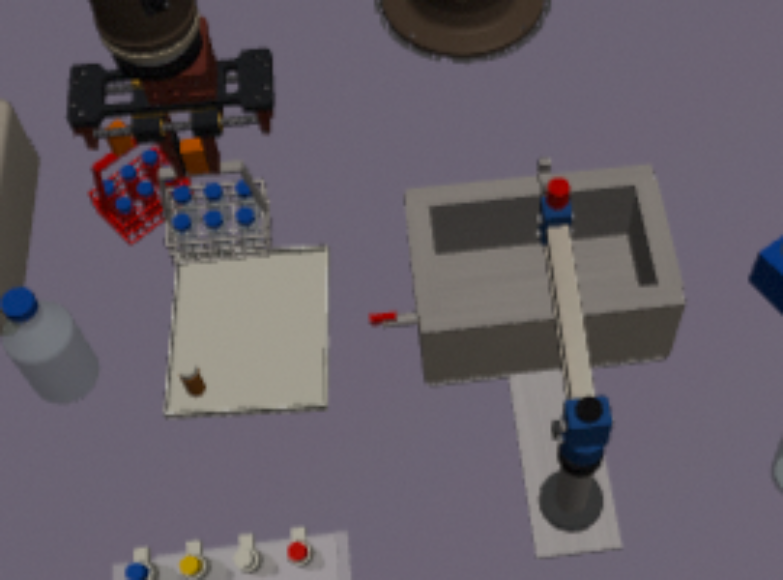

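```bash
python3 -m jog '[{"translation":[-0.1,-0.3,-0.6],"turn":[0,0,0],"jaw":0.1},{"translation":[-0.1,-0.3,-0.9],"turn":[0,0,0],"jaw":0.1},{"translation":[-0.1,-0.3,-0.9],"turn":[0,0,0],"jaw":0.1},{"translation":[-0.1,-0.2,-0.9],"turn":[0,0,0],"jaw":0.1},{"translation":[0,-0.1,-0.9],"turn":[0,0,0],"jaw":0.1},{"translation":[0,0,-0.9],"turn":[0,0,0],"jaw":0.1},{"translation":[0,0,-0.9],"turn":[0,0,0],"jaw":0.1},{"translation":[0,0,-0.9],"turn":[0,0,0],"jaw":0.1}]'; python3 g.py 440 45 290 1.604
```

```text
time: 12.78
ee_pos: [434.6, -148.1, 279.0]
orientation: [0.492, 0.51, -0.497, 0.501]
ft_force: [1.1, 0.9, -4.0]
width: 23.5
t 12.78 pos [ 434.635 -148.129  278.984] w 23.5 F [ 1.098  0.891 -4.001] M [ 0.009 -0.091 -0.037]
axes x [-0.015  0.004 -1.   ] y [ 1.     0.022 -0.015] z [ 0.022 -1.    -0.004] q [ 0.499  0.104 -0.297  1.872  0.032  1.187 -1.358]
units [-0.518  0.474 -9.65 ]
turn share [-0.005 -0.002  0.007] rows 0.1536939942643275
```

```bash
python3 -m jog '[{"translation":[-0.15,0.05,-0.9],"turn":[-0.003,-0.001,0.003],"jaw":0.1},{"translation":[-0.15,0.05,-0.9],"turn":[-0.003,-0.001,0.003],"jaw":0.1},{"translation":[-0.15,0.05,-0.9],"turn":[0,0,0],"jaw":0.1},{"translation":[-0.15,0.05,-0.9],"turn":[0,0,0],"jaw":0.1},{"translation":[-0.15,0.05,-0.9],"turn":[0,0,0],"jaw":0.1},{"translation":[-0.15,0,-0.9],"turn":[0,0,0],"jaw":0.1},{"translation":[-0.15,0,-0.9],"turn":[0,0,0],"jaw":0.1},{"translation":[-0.1,0,-0.8],"turn":[0,0,0],"jaw":0.1}]'; python3 g.py 440 45 290 1.604
```

```text
time: 13.45
ee_pos: [424.0, 5.4, 293.1]
orientation: [0.486, 0.514, -0.494, 0.505]
ft_force: [0.1, 0.5, -3.8]
width: 23.7
t 13.45 pos [423.969   5.393 293.078] w 23.7 F [ 0.071  0.487 -3.823] M [ 0.019 -0.116  0.068]
axes x [-0.018  0.001 -1.   ] y [ 0.999  0.038 -0.018] z [ 0.038 -0.999 -0.002] q [ 0.319  0.039 -0.451  1.909  0.014  1.216 -1.67 ]
units [ 0.142  0.879 -1.948]
turn share [ 0.002 -0.001  0.009] rows 0.1498851553872459
```

```bash
python3 -m jog '[{"translation":[0.1,0.25,-0.5],"turn":[0.001,0,0.005],"jaw":0.1},{"translation":[0,0.25,-0.5],"turn":[0,0,0.003],"jaw":0.1},{"translation":[0,0.2,-0.5],"turn":[0,0,0],"jaw":0.1},{"translation":[0,0,-0.2],"turn":[0,0,0],"jaw":0.1},{"translation":[0,0,0],"turn":[0,0,0],"jaw":0.1}]'; python3 g.py 440 45 290 1.604;python3 - <<'E'
from station import manip
import cv2,pickle
d={}
for n in ("scene","top","wrist"):
    i=manip.get_image(n);d[n]=i
    cv2.imwrite(f"pics/{n}13.png",i["pixels"][:,:,::-1])
pickle.dump(d,open("im13.pkl","wb"))
cv2.imwrite("pics/s13c.png",cv2.resize(d["scene"]["pixels"][120:260,220:360,::-1],None,fx=4,fy=4,interpolation=cv2.INTER_CUBIC))
E
```

```text
time: 13.87
ee_pos: [430.5, 46.9, 286.2]
orientation: [0.487, 0.513, -0.49, 0.508]
ft_force: [-0.6, 0.2, -4.0]
width: 23.8
t 13.87 pos [430.518  46.95  286.232] w 23.8 F [-0.558  0.169 -3.982] M [ 0.003 -0.002  0.028]
axes x [-0.008  0.001 -1.   ] y [ 0.999  0.044 -0.008] z [ 0.044 -0.999 -0.002] q [ 0.263  0.058 -0.497  1.907  0.026  1.191 -1.77 ]
units [-0.192  0.468  0.118]
turn share [ 0.005 -0.001  0.004] rows 0.10767386690521459
```

View pics/wrist13.png

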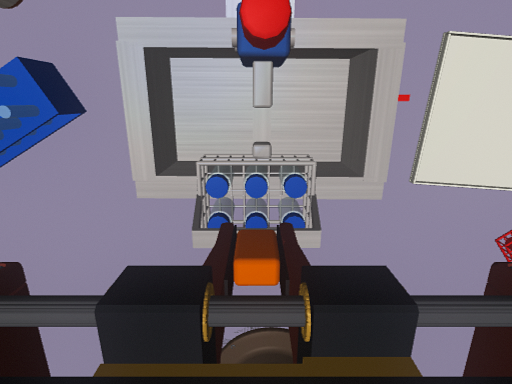

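View pics/s13c.png

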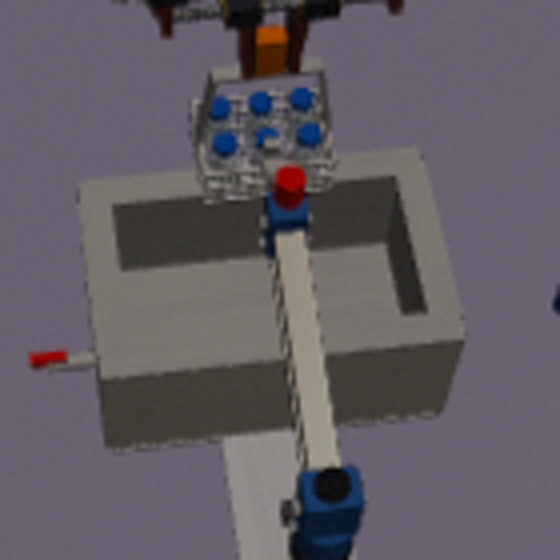

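Wrist view: hook tip at (262,149), back plate ending at (262,106), knob at (265,15), grip at (257,270). The basket is level and in front of the hook.

```bash
python3 - <<'E'
from h import *
np.set_printoptions(precision=1,suppress=True)
d=pickle.load(open("im13.pkl","rb"));i=d["wrist"]
cv2.imwrite("pics/w13c.png",cv2.resize(i["pixels"][50:300,190:330,::-1],None,fx=4,fy=2.4,interpolation=cv2.INTER_CUBIC))
for n,p,z in(("tip c",(262,149),263),("back end",(262,106),263),("knob",(266,15),312),("saddle",(262,128),247),("griptop",(257,272),329)):print(n,atz(i,p,z))
print(proj(i,(430.5,47,329)),proj(i,(430.5,47,286)))
E
```

```text
tip c [483.7  42.7 263. ]
back end [509.5  43.9 263. ]
knob [545.8  44.9 312. ]
saddle [495.2  43.  247. ]
griptop [437.3  43.8 329. ]
[249.6 284.6] [251.2 242.3]
```

View pics/w13c.png

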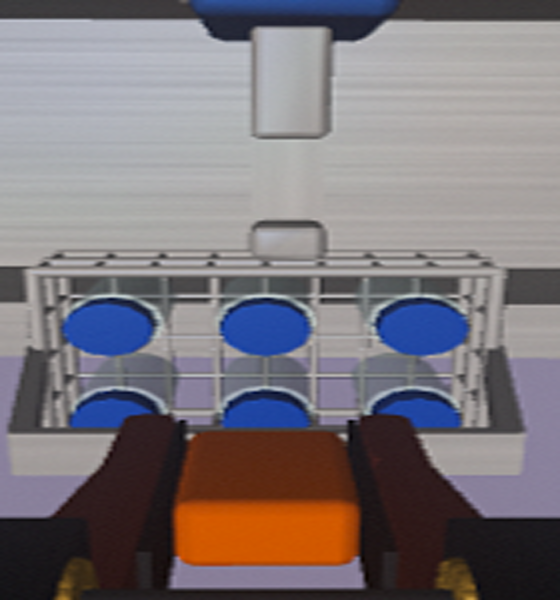

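```bash
python3 -m jog '[{"translation":[-0.1,0.2,0.1],"turn":[0.002,0,0.002],"jaw":0.1},{"translation":[-0.05,0.25,0.07],"turn":[0.002,0,0.002],"jaw":0.1},{"translation":[0,0.25,0.04],"turn":[0,0,0],"jaw":0.1},{"translation":[0,0.25,0.02],"turn":[0,0,0],"jaw":0.1},{"translation":[0,0.25,0],"turn":[0,0,0],"jaw":0.1},{"translation":[0,0.25,0],"turn":[0,0,0],"jaw":0.1},{"translation":[0,0.2,0],"turn":[0,0,0],"jaw":0.1},{"translation":[0,0,0],"turn":[0,0,0],"jaw":0.1}]'; python3 g.py 494 45.5 290 1.604;python3 - <<'E'
from h import *
from station import manip
np.set_printoptions(precision=1,suppress=True)
i=manip.get_image("wrist");pickle.dump(i,open("w14.pkl","wb"))
cv2.imwrite("pics/w14.png",i["pixels"][:,:,::-1])
cv2.imwrite("pics/w14c.png",cv2.resize(i["pixels"][150:310,190:330,::-1],None,fx=4.2,fy=3.7,interpolation=cv2.INTER_CUBIC))
E
```

```text
time: 14.68
ee_pos: [468.4, 37.9, 289.8]
orientation: [0.494, 0.506, -0.493, 0.507]
ft_force: [0.7, 0.6, -3.9]
width: 23.7
t 14.68 pos [468.398  37.914 289.817] w 23.7 F [ 0.668  0.595 -3.931] M [ 0.032 -0.014 -0.018]
axes x [ 0.003  0.    -1.   ] y [1.    0.027 0.003] z [ 0.027 -1.    -0.   ] q [ 0.261  0.119 -0.484  1.836  0.06   1.198 -1.786]
units [-0.006  1.29  -0.345]
turn share [-0.003 -0.    -0.001] rows 0.056997767634326846
```

View pics/w14.png

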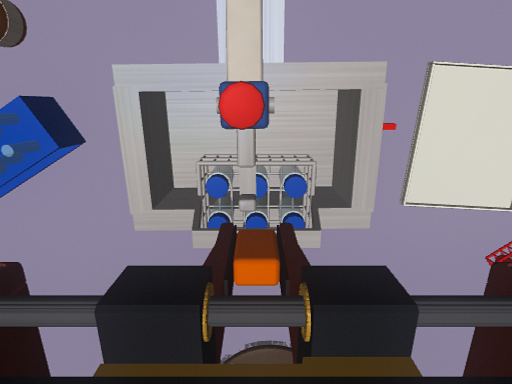

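View pics/w14c.png

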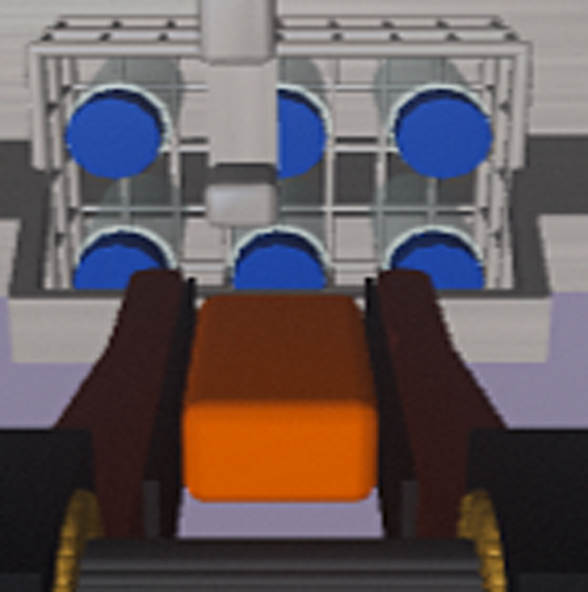

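The hook is about 8 mm to the left (+y) of the strap's middle, so I'm correcting sideways before going further.

```bash
python3 -m jog '[{"translation":[0,0,-0.17],"turn":[0,0,0],"jaw":0.1},{"translation":[0,0,-0.17],"turn":[0,0,0],"jaw":0.1},{"translation":[0,0,0],"turn":[0,0,0],"jaw":0.1},{"translation":[0,0,0],"turn":[0,0,0],"jaw":0.1}]'; python3 g.py 494 45.5 290 1.604;python3 - <<'E'
from h import *
from station import manip
np.set_printoptions(precision=1,suppress=True)
i=manip.get_image("wrist");pickle.dump(i,open("w15.pkl","wb"))
cv2.imwrite("pics/w15c.png",cv2.resize(i["pixels"][50:310,190:330,::-1],None,fx=4.2,fy=2.2,interpolation=cv2.INTER_CUBIC))
E
```

```text
time: 15.07
ee_pos: [467.1, 46.0, 289.4]
orientation: [0.493, 0.507, -0.493, 0.507]
ft_force: [0.0, -0.4, -4.9]
width: 23.9
t 15.07 pos [467.119  45.974 289.417] w 23.9 F [ 0.026 -0.362 -4.875] M [-0.042  0.012  0.015]
axes x [ 0.001  0.    -1.   ] y [1.    0.028 0.001] z [ 0.028 -1.    -0.   ] q [ 0.25   0.12  -0.491  1.837  0.06   1.198 -1.803]
units [-0.028  1.343  0.061]
turn share [-0.003 -0.    -0.   ] rows 0.04565513182462546
```

View pics/w15c.png

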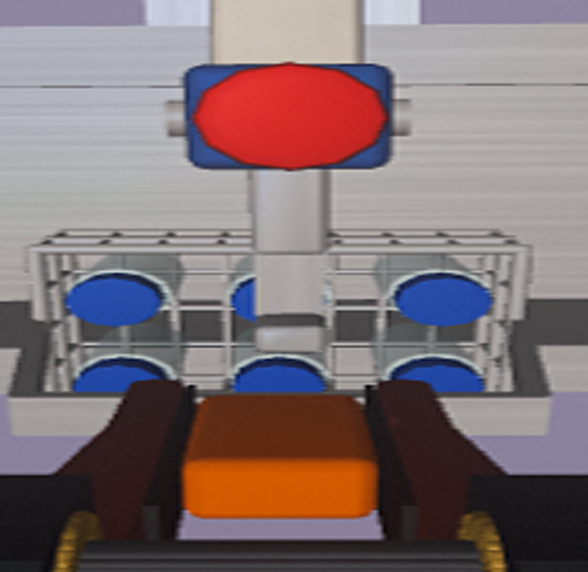

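```bash
python3 - <<'E'
from h import *
np.set_printoptions(precision=1,suppress=True)
i=pickle.load(open("w15.pkl","rb"))
r=lambda y:50+y/2.2
for z in (279,283,287):print("strap",z,atz(i,(256,r(397)),z),atz(i,(256,r(432)),z))
for z in (261,263,265):print("tip edges",z,atz(i,(259,r(326)),z),atz(i,(259,r(352)),z),"back end",atz(i,(259,r(250)),z))
print("griptop",[atz(i,(256,r(y)),329)for y in(458,516)])
print("grip col",atz(i,(190+280/4.2,r(487)),329),"tip",atz(i,(190+291/4.2,r(338)),263), "cap",atz(i,(190+280/4.2,r(300)),229))
E
```

```text
strap 279 [470.3  44.4 279. ] [459.1  44.1 279. ]
strap 283 [472.1  44.5 283. ] [461.2  44.2 283. ]
strap 287 [473.9  44.5 287. ] [463.2  44.2 287. ]
tip edges 261 [486.   42.9 261. ] [477.5  42.6 261. ] back end [509.8  43.6 261. ]
tip edges 263 [486.7  42.9 263. ] [478.2  42.7 263. ] back end [510.1  43.6 263. ]
tip edges 265 [487.3  42.9 265. ] [479.   42.7 265. ] back end [510.5  43.7 265. ]
griptop [array([478.7,  44.6, 329. ]), array([464.6,  44.2, 329. ])]
grip col [471.8  44.1 329. ] tip [482.8  42.6 263. ] cap [485.3  44.4 229. ]
```

```bash
python3 -m jog '[{"translation":[-0.02,0.15,0.03],"turn":[0,0,0],"jaw":0.1},{"translation":[-0.02,0.25,0.02],"turn":[0,0,0],"jaw":0.1},{"translation":[0,0.25,0],"turn":[0,0,0],"jaw":0.1},{"translation":[0,0.25,0],"turn":[0,0,0],"jaw":0.1},{"translation":[0,0.2,0],"turn":[0,0,0],"jaw":0.1},{"translation":[0,0.12,0],"turn":[0,0,0],"jaw":0.1},{"translation":[0,0,0],"turn":[0,0,0],"jaw":0.1},{"translation":[0,0,0],"turn":[0,0,0],"jaw":0.1}]'; python3 g.py 497 45.5 290 1.604;python3 - <<'E'
from h import *
from station import manip
np.set_printoptions(precision=1,suppress=True)
i=manip.get_image("wrist");pickle.dump(i,open("w16.pkl","wb"))
cv2.imwrite("pics/w16c.png",cv2.resize(i["pixels"][90:310,190:330,::-1],None,fx=4.2,fy=2.7,interpolation=cv2.INTER_CUBIC))
i=manip.get_image("scene");
cv2.imwrite("pics/s16c.png",cv2.resize(i["pixels"][120:260,230:350,::-1],None,fx=5,fy=4,interpolation=cv2.INTER_CUBIC))
E
```

```text
time: 15.78
ee_pos: [494.8, 45.3, 290.4]
orientation: [0.494, 0.506, -0.493, 0.507]
ft_force: [-0.1, -1.1, -4.9]
width: 24.0
t 15.78 pos [494.775  45.296 290.397] w 24.0 F [-0.055 -1.09  -4.866] M [ 0.022 -0.015 -0.025]
axes x [ 0.002  0.001 -1.   ] y [1.    0.027 0.002] z [ 0.027 -1.    -0.   ] q [ 0.239  0.171 -0.486  1.779  0.085  1.211 -1.815]
units [ 0.02   0.111 -0.007]
turn share [-0.003 -0.    -0.001] rows 0.05134468020733501
```

View pics/w16c.png

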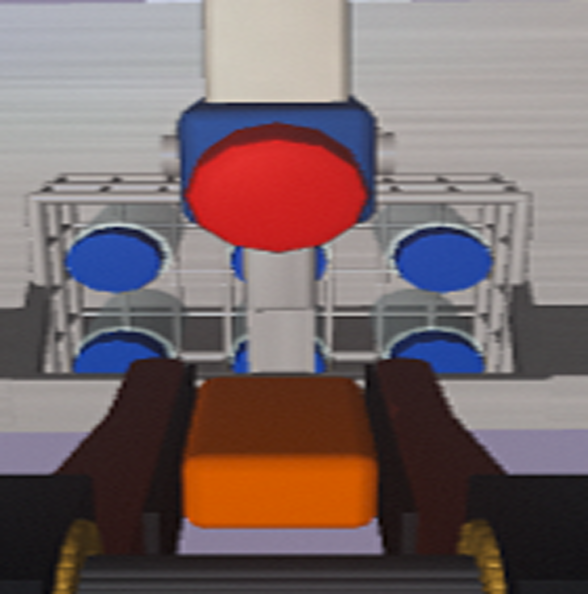

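View pics/s16c.png

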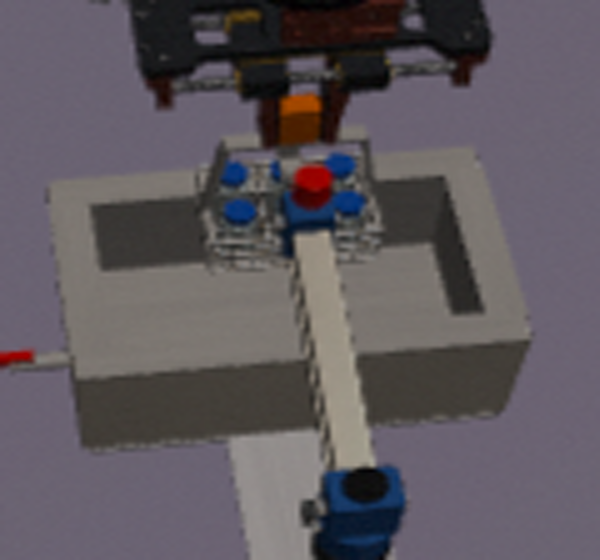

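```bash
python3 - <<'E'
from h import *
np.set_printoptions(precision=1,suppress=True)
i=pickle.load(open("w16.pkl","rb"))
r=lambda y:90+y/2.7
for z in (279,283,287):print("strap edge",z,atz(i,(256,r(377)),z))
for z in (261,263,265):print("back end",z,atz(i,(257,r(308)),z))
print("knob front/ctr",atz(i,(256,r(192)),312),"grip",atz(i,(256,r(458)),329),atz(i,(256,r(526)),329))
E
```

```text
strap edge 279 [498.1  43.8 279. ]
strap edge 283 [499.8  43.8 283. ]
strap edge 287 [501.6  43.8 287. ]
back end 261 [509.1  43.4 261. ]
back end 263 [509.8  43.4 263. ]
back end 265 [510.5  43.4 265. ]
knob front/ctr [548.5  45.1 312. ] grip [505.   43.9 329. ] [491.5  43.5 329. ]
```

Wrist measurement: strap middle x≈495, saddle x≈498.7, so I need 3.5 mm more; sideways they are aligned (crop column 281 for both).

```bash
python3 -m jog '[{"translation":[0,0.1,0],"turn":[-0.002,0,0],"jaw":0.1},{"translation":[0,0.07,0],"turn":[0,0,0],"jaw":0.1},{"translation":[0,0,0],"turn":[0,0,0],"jaw":0.1},{"translation":[0,0,0],"turn":[0,0,0],"jaw":0.1}]'; python3 g.py 498.5 45.5 280 1.604
```

```text
time: 16.22
ee_pos: [497.9, 45.3, 290.6]
orientation: [0.492, 0.507, -0.492, 0.508]
ft_force: [-0.5, -0.3, -4.0]
width: 23.8
t 16.22 pos [497.854  45.349 290.573] w 23.8 F [-0.508 -0.305 -4.02 ] M [ 0.046 -0.006  0.005]
axes x [ 0.002  0.    -1.   ] y [0.999 0.032 0.002] z [ 0.032 -0.999  0.   ] q [ 0.237  0.177 -0.486  1.772  0.088  1.212 -1.812]
units [ 0.529  0.032 -0.007]
turn share [-0.001  0.    -0.001] rows 0.017445974374962165
```

```bash
python3 -m jog '[{"translation":[0.12,0,0],"turn":[0,0,0],"jaw":0.1},{"translation":[0.15,0,0],"turn":[0,0,0],"jaw":0.1},{"translation":[0.15,0,0],"turn":[0,0,0],"jaw":0.1},{"translation":[0.12,0,0],"turn":[0,0,0],"jaw":0.1},{"translation":[0.08,0,0],"turn":[0,0,0],"jaw":0.1},{"translation":[0,0,0],"turn":[0,0,0],"jaw":0.1}]'; python3 g.py 498.7 45.5 270 1.604; python3 - <<'E'
from h import *
from station import manip
i=manip.get_image("wrist");pickle.dump(i,open("w17.pkl","wb"))
cv2.imwrite("pics/w17c.png",cv2.resize(i["pixels"][90:310,190:330,::-1],None,fx=4.2,fy=2.7,interpolation=cv2.INTER_CUBIC))
E
```

```text
time: 16.72
ee_pos: [497.5, 45.3, 276.7]
orientation: [0.492, 0.507, -0.492, 0.508]
ft_force: [-0.1, 0.8, -4.4]
width: 24.0
t 16.72 pos [497.51   45.297 276.688] w 24.0 F [-0.124  0.767 -4.427] M [0.037 0.021 0.031]
axes x [ 0.001 -0.    -1.   ] y [0.999 0.032 0.001] z [ 0.032 -0.999  0.   ] q [ 0.235  0.187 -0.486  1.794  0.094  1.182 -1.818]
units [ 0.334  0.059 -0.008]
turn share [-0.001  0.    -0.001] rows 0.015760191658768945
```

View pics/w17c.png

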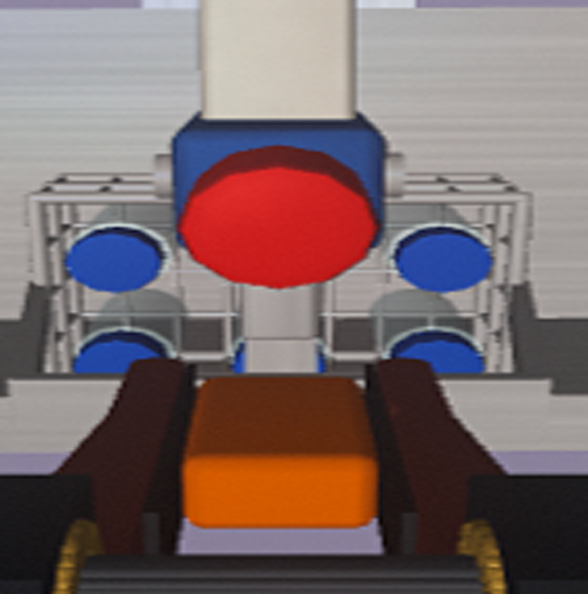

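```bash
python3 - <<'E'
from h import *
np.set_printoptions(precision=1,suppress=True)
i=pickle.load(open("w17.pkl","rb"))
r=lambda y:90+y/2.7
for z in (268,270,272):print("strap edge",z,atz(i,(256,r(377)),z))
for z in (261,263,265):print("back end",z,atz(i,(257,r(338.5)),z))
E
```

```text
strap edge 268 [502.   43.8 268. ]
strap edge 270 [502.9  43.8 270. ]
strap edge 272 [503.8  43.8 272. ]
back end 261 [508.9  43.4 261. ]
back end 263 [509.6  43.4 263. ]
back end 265 [510.4  43.4 265. ]
```

```bash
python3 -m jog '[{"translation":[0,0.07,0],"turn":[0,0,0],"jaw":0.1},{"translation":[0.08,0.03,0],"turn":[0,0,0],"jaw":0.1},{"translation":[0.08,0,0],"turn":[0,0,0],"jaw":0.1},{"translation":[0,0,0],"turn":[0,0,0],"jaw":0.1}]';python3 -m jog '[{"translation":[0.08,0,0],"turn":[0,0,0],"jaw":0.1},{"translation":[0.08,0,0],"turn":[0,0,0],"jaw":0.1},{"translation":[0.08,0,0],"turn":[0,0,0],"jaw":0.1},{"translation":[0,0,0],"turn":[0,0,0],"jaw":0.1}]'; python3 g.py 498.7 45.5 265 1.604
```

```text
time: 17.1
ee_pos: [500.1, 45.4, 273.6]
orientation: [0.493, 0.507, -0.492, 0.508]
ft_force: [0.1, -0.6, -4.9]
width: 23.7
time: 17.43
ee_pos: [500.1, 45.4, 268.3]
orientation: [0.493, 0.507, -0.491, 0.508]
ft_force: [-0.6, 0.6, -4.2]
width: 23.5
t 17.43 pos [500.091  45.398 268.312] w 23.5 F [-0.551  0.58  -4.203] M [ 0.018  0.068 -0.019]
axes x [ 0.002 -0.    -1.   ] y [0.999 0.032 0.002] z [ 0.032 -0.999  0.   ] q [ 0.233  0.198 -0.485  1.802  0.101  1.164 -1.823]
units [ 0.165 -0.07  -0.007]
turn share [-0.001  0.    -0.001] rows 0.02093699338633293
```

```bash
python3 - <<'E'
from h import *
from station import manip
i=manip.get_image("wrist");pickle.dump(i,open("w18.pkl","wb"))
cv2.imwrite("pics/w18c.png",cv2.resize(i["pixels"][170:270,200:310,::-1],None,fx=6,fy=6,interpolation=cv2.INTER_CUBIC))
E
```

```text
(no output)
```

View pics/w18c.png

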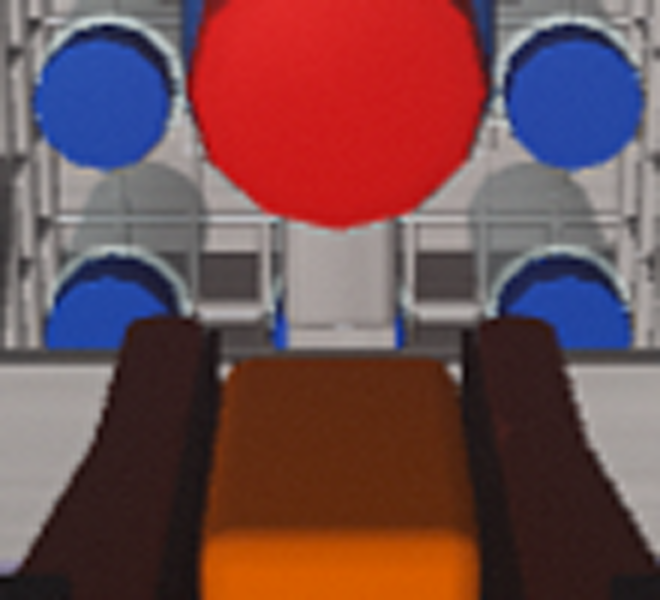

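The strap is already below the tops of the tip and back, with ~3.5 mm clear to the back plate and no side force. I'll shift it 1 mm forward and keep lowering.

```bash
python3 -m jog '[{"translation":[0.05,-0.05,0],"turn":[0,0,0],"jaw":0.1},{"translation":[0.08,0,0],"turn":[0,0,0],"jaw":0.1},{"translation":[0.08,0,0],"turn":[0,0,0],"jaw":0.1},{"translation":[0,0,0],"turn":[0,0,0],"jaw":0.1}]';python3 -m jog '[{"translation":[0.06,0,0],"turn":[0,0,0],"jaw":0.1},{"translation":[0.06,0,0],"turn":[0,0,0],"jaw":0.1},{"translation":[0.06,0,0],"turn":[0,0,0],"jaw":0.1},{"translation":[0,0,0],"turn":[0,0,0],"jaw":0.1}]'; python3 g.py 499 45.5 250 1.604
```

```text
time: 17.82
ee_pos: [499.1, 45.4, 264.0]
orientation: [0.493, 0.507, -0.491, 0.509]
ft_force: [-0.4, -0.0, -4.0]
width: 23.7
time: 18.15
ee_pos: [499.1, 45.4, 259.9]
orientation: [0.493, 0.507, -0.491, 0.509]
ft_force: [0.6, 0.0, -5.1]
width: 23.7
t 18.15 pos [499.078  45.4   259.948] w 23.7 F [ 0.622  0.02  -5.096] M [-0.024  0.009  0.022]
axes x [ 0.003 -0.    -1.   ] y [0.999 0.032 0.003] z [ 0.032 -0.999  0.   ] q [ 0.232  0.203 -0.485  1.816  0.104  1.145 -1.827]
units [ 0.497 -0.005 -0.005]
turn share [-0.001  0.    -0.001] rows 0.023292029273543572
```

```bash
python3 -m jog '[{"translation":[0.06,0,0],"turn":[0,0,0],"jaw":0.1},{"translation":[0.06,0,0],"turn":[0,0,0],"jaw":0.1},{"translation":[0.06,0,0],"turn":[0,0,0],"jaw":0.1},{"translation":[0,0,0],"turn":[0,0,0],"jaw":0.1}]';python3 -m jog '[{"translation":[0.06,0,0],"turn":[0,0,0],"jaw":0.1},{"translation":[0.06,0,0],"turn":[0,0,0],"jaw":0.1},{"translation":[0.06,0,0],"turn":[0,0,0],"jaw":0.1},{"translation":[0,0,0],"turn":[0,0,0],"jaw":0.1}]';python3 -m jog '[{"translation":[0.06,-0.015,0],"turn":[0,0,0],"jaw":0.1},{"translation":[0.06,-0.015,0],"turn":[0,0,0],"jaw":0.1},{"translation":[0.06,-0.015,0],"turn":[0,0,0],"jaw":0.1},{"translation":[0,0,0],"turn":[0,0,0],"jaw":0.1}]'; python3 g.py 497 45.5 240 1.604; python3 - <<'E'
from h import *
from station import manip
i=manip.get_image("wrist");pickle.dump(i,open("w18.pkl","wb"))
cv2.imwrite("pics/w19c.png",cv2.resize(i["pixels"][110:270,160:350,::-1],None,fx=4,fy=3.7,interpolation=cv2.INTER_CUBIC))
E
```

```text
time: 18.48
ee_pos: [499.1, 45.4, 256.1]
orientation: [0.493, 0.507, -0.491, 0.509]
ft_force: [-0.6, 0.3, -3.7]
width: 23.7
time: 18.82
ee_pos: [499.1, 45.5, 252.2]
orientation: [0.493, 0.507, -0.491, 0.509]
ft_force: [-1.1, 0.3, -3.5]
width: 23.7
time: 19.15
ee_pos: [498.4, 45.4, 248.4]
orientation: [0.493, 0.507, -0.491, 0.509]
ft_force: [-0.1, 0.6, -2.9]
width: 23.8
t 19.15 pos [498.419  45.423 248.407] w 23.8 F [-0.142  0.648 -2.941] M [ 0.041  0.075 -0.005]
axes x [ 0.003 -0.    -1.   ] y [0.999 0.032 0.003] z [ 0.032 -0.999  0.   ] q [ 0.23   0.211 -0.485  1.835  0.11   1.119 -1.833]
units [ 0.42  -0.072 -0.006]
turn share [-0.001  0.    -0.002] rows 0.02937805119415192
```

View pics/w19c.png

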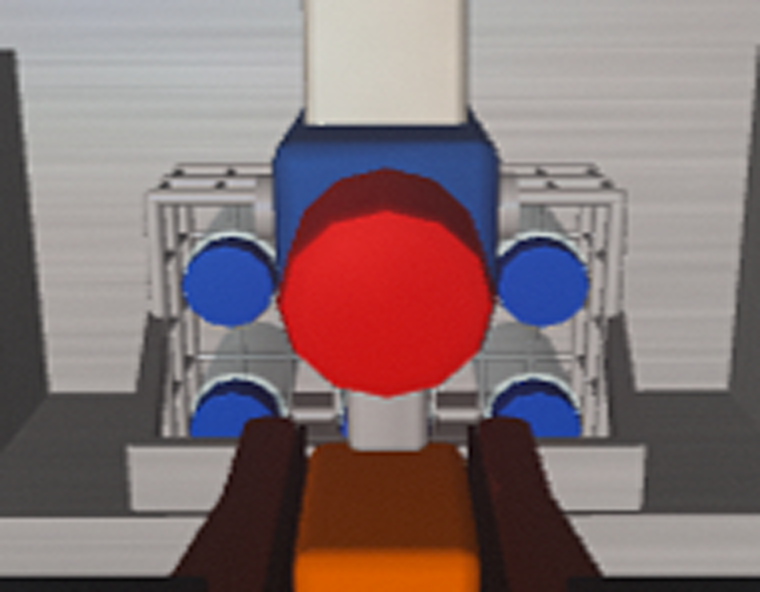

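Force fell from ~4.4 to ~3 N, so contact is made and the arm has begun to sink. I keep going down slowly, following the head's small outward shift.

```bash
python3 -m jog '[{"translation":[0.06,-0.03,0],"turn":[0,0,0],"jaw":0.1},{"translation":[0.08,-0.02,0],"turn":[0,0,0],"jaw":0.1},{"translation":[0.08,-0.02,0],"turn":[0,0,0],"jaw":0.1},{"translation":[0.08,-0.02,0],"turn":[0,0,0],"jaw":0.1},{"translation":[0.08,-0.02,0],"turn":[0,0,0],"jaw":0.1},{"translation":[0.08,-0.02,0],"turn":[0,0,0],"jaw":0.1},{"translation":[0.06,0,0],"turn":[0,0,0],"jaw":0.1},{"translation":[0,0,0],"turn":[0,0,0],"jaw":0.1}]'; python3 g.py 495 45.3 220 1.604
```

```text
time: 19.87
ee_pos: [496.6, 45.4, 237.6]
orientation: [0.494, 0.506, -0.491, 0.509]
ft_force: [1.4, 0.6, -2.9]
width: 23.7
t 19.87 pos [496.596  45.359 237.608] w 23.7 F [ 1.42   0.616 -2.857] M [ 0.024 -0.16   0.004]
axes x [ 0.006  0.    -1.   ] y [0.999 0.032 0.006] z [ 0.032 -1.     0.   ] q [ 0.229  0.216 -0.485  1.855  0.114  1.091 -1.838]
units [ 0.88  -0.085  0.   ]
turn share [-0.001  0.    -0.003] rows 0.04797833686555205
```

```bash
python3 -m jog '[{"translation":[0.08,-0.01,0],"turn":[0,0,-0.001],"jaw":0.1},{"translation":[0.08,-0.01,0],"turn":[0,0,-0.001],"jaw":0.1},{"translation":[0.08,-0.02,0],"turn":[0,0,-0.001],"jaw":0.1},{"translation":[0.08,-0.01,0],"turn":[0,0,0],"jaw":0.1},{"translation":[0.08,-0.01,0],"turn":[0,0,0],"jaw":0.1},{"translation":[0.08,-0.01,0],"turn":[0,0,0],"jaw":0.1},{"translation":[0.06,0,0],"turn":[0,0,0],"jaw":0.1},{"translation":[0,0,0],"turn":[0,0,0],"jaw":0.1}]'; python3 g.py 494 45.3 210 1.604; python3 - <<'E'
from h import *
from station import manip
np.set_printoptions(precision=2,suppress=True)
i=manip.get_image("wrist");pickle.dump(i,open("w20.pkl","wb"))
cv2.imwrite("pics/w20c.png",cv2.resize(i["pixels"][110:270,160:350,::-1],None,fx=4,fy=3.7,interpolation=cv2.INTER_CUBIC))
i=manip.get_image("scene")
cv2.imwrite("pics/s20c.png",cv2.resize(i["pixels"][120:270,220:360,::-1],None,fx=4.5,fy=3.9,interpolation=cv2.INTER_CUBIC))
E
```

```text
time: 20.53
ee_pos: [495.5, 45.3, 226.0]
orientation: [0.492, 0.508, -0.492, 0.508]
ft_force: [1.1, -1.0, -2.2]
width: 23.9
t 20.53 pos [495.536  45.339 225.963] w 23.9 F [ 1.071 -1.027 -2.174] M [ 0.013 -0.176 -0.017]
axes x [-0.  0. -1.] y [ 1.     0.031 -0.   ] z [ 0.031 -1.    -0.   ] q [ 0.226  0.23  -0.484  1.869  0.121  1.072 -1.845]
units [ 0.798 -0.077 -0.   ]
turn share [-0.001 -0.     0.   ] rows 0.013882231453388365
```

View pics/w20c.png

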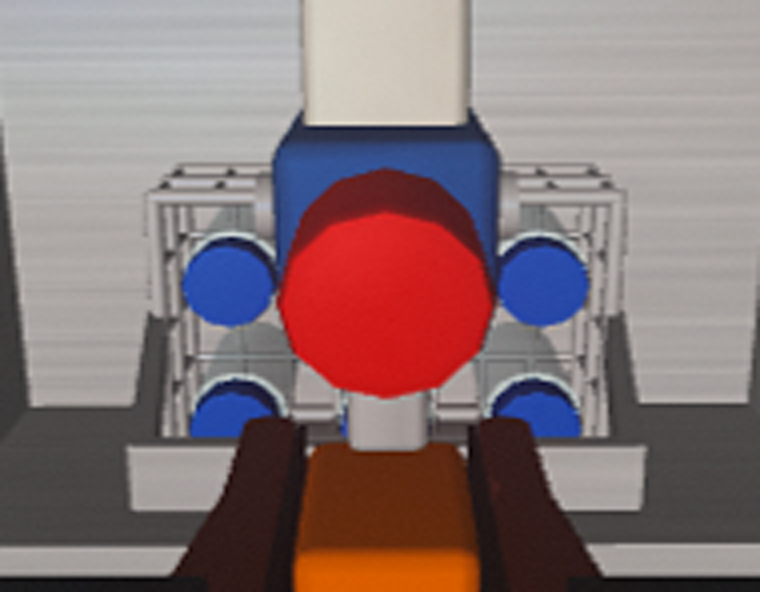

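View pics/s20c.png

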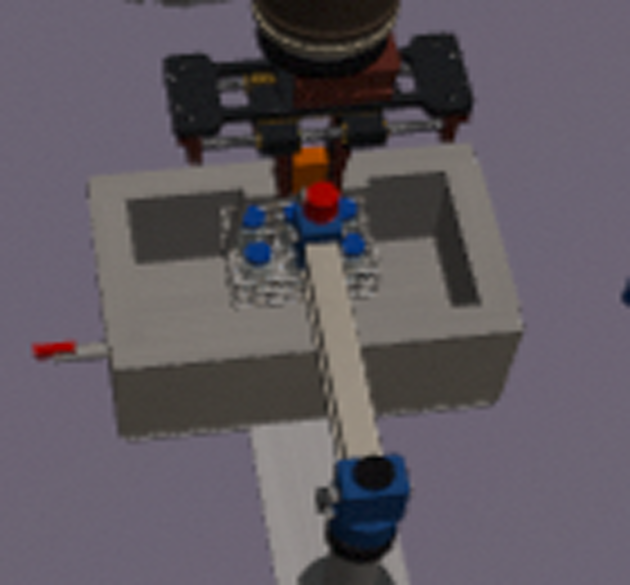

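The head and hook sit at the same place in the tool view as 22 mm higher (knob crop 386,290), so the strap stays seated and the arm is sinking along. Basket centred in the tank. Continuing.

```bash
python3 -m jog '[{"translation":[0.08,-0.01,0],"turn":[0,0,0],"jaw":0.1},{"translation":[0.08,-0.01,0],"turn":[0,0,0],"jaw":0.1},{"translation":[0.08,-0.01,0],"turn":[0,0,0],"jaw":0.1},{"translation":[0.08,0,0],"turn":[0,0,0],"jaw":0.1},{"translation":[0.08,0,0],"turn":[0,0,0],"jaw":0.1},{"translation":[0.08,0,0],"turn":[0,0,0],"jaw":0.1},{"translation":[0.06,0,0],"turn":[0,0,0],"jaw":0.1},{"translation":[0,0,0],"turn":[0,0,0],"jaw":0.1}]'; python3 g.py 494.5 45.3 200 1.604; python3 -m jog '[{"translation":[0.08,0,0],"turn":[0,0,0],"jaw":0.1},{"translation":[0.08,0,0],"turn":[0,0,0],"jaw":0.1},{"translation":[0.08,0,0],"turn":[0,0,0],"jaw":0.1},{"translation":[0.06,0,0],"turn":[0,0,0],"jaw":0.1},{"translation":[0.05,0,0],"turn":[0,0,0],"jaw":0.1},{"translation":[0,0,0],"turn":[0,0,0],"jaw":0.1},{"translation":[0,0,0],"turn":[0,0,0],"jaw":0.1}]';  python3 g.py 494.5 45.3 200 1.604
```

```text
time: 21.3
ee_pos: [495.1, 45.3, 214.7]
orientation: [0.492, 0.508, -0.492, 0.508]
ft_force: [0.5, -0.6, -1.6]
width: 23.6
t 21.3 pos [495.126  45.336 214.674] w 23.6 F [ 0.524 -0.568 -1.64 ] M [-0.021 -0.058  0.029]
axes x [ 0.001 -0.    -1.   ] y [1.    0.031 0.001] z [ 0.031 -1.     0.   ] q [ 0.223  0.24  -0.483  1.885  0.128  1.046 -1.852]
units [ 0.734 -0.032  0.001]
turn share [-0.001  0.    -0.   ] rows 0.015287654833489591
time: 21.88
ee_pos: [495.2, 45.4, 207.1]
orientation: [0.492, 0.508, -0.492, 0.508]
ft_force: [0.0, -0.6, -0.2]
width: 23.8
t 21.88 pos [495.194  45.371 207.058] w 23.8 F [ 0.    -0.575 -0.224] M [-0.047  0.001  0.052]
axes x [ 0.001 -0.    -1.   ] y [1.    0.031 0.001] z [ 0.031 -1.     0.   ] q [ 0.221  0.248 -0.482  1.894  0.134  1.029 -1.857]
units [ 0.353 -0.035  0.002]
turn share [-0.001  0.    -0.   ] rows 0.015267941447947268
```

```bash
for k in 1 2 3 4 5 6; do python3 -m jog '[{"translation":[0,0,0],"turn":[0,0,0],"jaw":0.1}]' | grep -E "ft_|ee_pos"; done
```

```text
ee_pos: [495.2, 45.4, 207.1]
ft_force: [-0.4, 0.0, -1.7]
ee_pos: [495.2, 45.3, 207.1]
ft_force: [0.2, -0.0, -0.1]
ee_pos: [495.2, 45.3, 207.2]
ft_force: [-0.1, -0.3, -1.2]
ee_pos: [495.2, 45.3, 207.2]
ft_force: [-0.1, -0.4, -0.1]
ee_pos: [495.2, 45.4, 207.2]
ft_force: [-0.2, -0.2, -2.1]
ee_pos: [495.2, 45.4, 207.3]
ft_force: [-0.1, 0.3, -1.1]
```

```bash
python3 -m jog '[{"translation":[0.06,0.005,0],"turn":[0,0,0],"jaw":0.1},{"translation":[0.08,0.005,0],"turn":[0,0,0],"jaw":0.1},{"translation":[0.08,0.005,0],"turn":[0,0,0],"jaw":0.1},{"translation":[0.08,0.005,0],"turn":[0,0,0],"jaw":0.1},{"translation":[0.06,0,0],"turn":[0,0,0],"jaw":0.1},{"translation":[0.05,0,0],"turn":[0,0,0],"jaw":0.1},{"translation":[0,0,0],"turn":[0,0,0],"jaw":0.1},{"translation":[0,0,0],"turn":[0,0,0],"jaw":0.1}]'|grep -E "ft_|ee_pos"; for k in 1 2 3 4 5 6 7 8; do python3 -m jog '[{"translation":[0,0,0],"turn":[0,0,0],"jaw":0.1}]' | grep -E "ft_|ee_pos"; done
```

```text
ee_pos: [495.7, 45.4, 198.1]
ft_force: [-0.0, -0.4, 0.4]
ee_pos: [495.7, 45.4, 198.1]
ft_force: [0.4, -0.0, -1.4]
ee_pos: [495.7, 45.4, 198.2]
ft_force: [-0.5, -0.4, -0.5]
ee_pos: [495.7, 45.4, 198.2]
ft_force: [0.5, -0.6, -0.8]
ee_pos: [495.7, 45.4, 198.3]
ft_force: [0.3, -0.8, 0.1]
ee_pos: [495.7, 45.4, 198.3]
ft_force: [-0.3, -0.2, 0.5]
ee_pos: [495.7, 45.3, 198.3]
ft_force: [-0.4, 0.2, 0.2]
ee_pos: [495.7, 45.3, 198.4]
ft_force: [0.5, 0.6, -0.7]
ee_pos: [495.7, 45.4, 198.4]
ft_force: [-1.1, -0.2, 0.4]
```

```bash
python3 -m jog '[{"translation":[0.06,0,0],"turn":[0,0,0],"jaw":0.1},{"translation":[0.06,0,0],"turn":[0,0,0],"jaw":0.1},{"translation":[0.04,0,0],"turn":[0,0,0],"jaw":0.1},{"translation":[0,0,0],"turn":[0,0,0],"jaw":0.1},{"translation":[0,0,0],"turn":[0,0,0],"jaw":0.1}]'|grep -E "ft_|ee_pos"; for k in 1 2 3 4 5 6 7 8 9 10 11 12 13 14 15 16; do python3 -m jog '[{"translation":[0,0,0],"turn":[0,0,0],"jaw":0.1}]' | grep -E "ft_"; done; python3 g.py
```

```text
ee_pos: [495.9, 45.4, 194.9]
ft_force: [-0.5, -0.3, 0.7]
ft_force: [-0.4, -0.6, -0.3]
ft_force: [-0.3, 0.4, -0.3]
ft_force: [-0.7, -0.2, -0.0]
ft_force: [-0.6, 0.1, 0.2]
ft_force: [0.3, -0.4, 0.9]
ft_force: [0.2, -0.2, -0.3]
ft_force: [-0.8, 0.4, 0.4]
ft_force: [0.4, 0.2, -0.2]
ft_force: [0.5, -0.3, -0.2]
ft_force: [-0.1, -0.8, -0.6]
ft_force: [0.2, 0.3, -0.2]
ft_force: [-0.1, -0.6, -0.6]
ft_force: [-0.1, -0.4, -0.4]
ft_force: [0.2, -0.9, -0.7]
ft_force: [0.2, -0.3, 0.1]
ft_force: [-0.8, -0.3, 0.2]
t 25.47 pos [495.915  45.37  195.015] w 24.0 F [-0.751 -0.332  0.222] M [-0.06  -0.057  0.032]
axes x [ 0.001 -0.    -1.   ] y [1.    0.031 0.001] z [ 0.031 -1.     0.   ] q [ 0.217  0.262 -0.479  1.908  0.143  1.003 -1.866]
```

Mean vertical force is about −0.1 N over 17 readings, so the arm carries the whole weight. Looking before release.

```bash
python3 - <<'E'
from h import *
from station import manip
i=manip.get_image("wrist")
a=cv2.resize(i["pixels"][110:270,160:350,::-1],(400,340))
i=manip.get_image("scene")
b=cv2.resize(i["pixels"][130:260,230:350,::-1],(400,433))
b=b[:340];cv2.imwrite("pics/r1.png",np.hstack([a,b]))
E
```

```text
(no output)
```

View pics/r1.png

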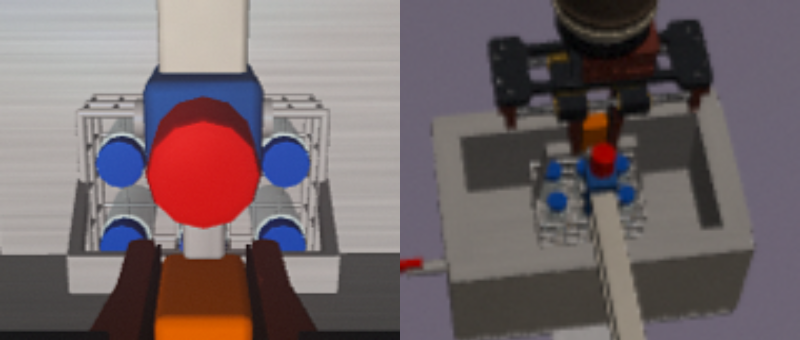

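Seated and level. Easing the grip to 3 N first, then opening gradually.

```bash
python3 -m jog '[{"translation":[0,0,0],"turn":[0,0,0],"jaw":0.2},{"translation":[0,0,0],"turn":[0,0,0],"jaw":0.2},{"translation":[0,0,0],"turn":[0,0,0],"jaw":0.2},{"translation":[0,0,0],"turn":[0,0,0],"jaw":0.2}]' 3; python3 -m jog '[{"translation":[0,0,0],"turn":[0,0,0],"jaw":0.27},{"translation":[0,0,0],"turn":[0,0,0],"jaw":0.29},{"translation":[0,0,0],"turn":[0,0,0],"jaw":0.31},{"translation":[0,0,0],"turn":[0,0,0],"jaw":0.34},{"translation":[0,0,0],"turn":[0,0,0],"jaw":0.38},{"translation":[0,0,0],"turn":[0,0,0],"jaw":0.42},{"translation":[0,0,0],"turn":[0,0,0],"jaw":0.45}]'; python3 g.py; python3 - <<'E'
from h import *
from station import manip
i=manip.get_image("wrist")
a=cv2.resize(i["pixels"][110:310,160:350,::-1],(400,425))
i=manip.get_image("scene")
b=cv2.resize(i["pixels"][130:260,230:350,::-1],(400,425))
cv2.imwrite("pics/r2.png",np.hstack([a,b]))
E
```

```text
time: 25.9
ee_pos: [495.9, 45.4, 195.0]
orientation: [0.492, 0.507, -0.492, 0.508]
ft_force: [-0.0, -0.1, -0.8]
width: 24.0
time: 26.48
ee_pos: [496.1, 45.7, 195.1]
orientation: [0.493, 0.507, -0.492, 0.508]
ft_force: [-0.5, 0.0, -0.0]
width: 38.7
t 26.48 pos [496.051  45.727 195.136] w 38.7 F [-0.519  0.023 -0.015] M [0.039 0.061 0.016]
axes x [ 0.002  0.    -1.   ] y [1.    0.032 0.002] z [ 0.032 -1.    -0.   ] q [ 0.216  0.262 -0.48   1.908  0.143  1.002 -1.866]
```

View pics/r2.png

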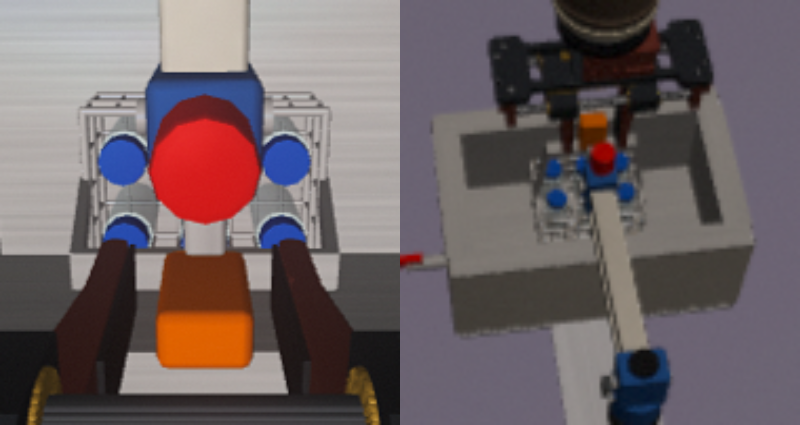

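Basket stays put after release, level, with the arm not visibly moved. Withdrawing straight up.

```bash
python3 -m jog '[{"translation":[-0.2,0,0],"turn":[0,0,0],"jaw":0.45},{"translation":[-0.3,0,0],"turn":[0,0,0],"jaw":0.45},{"translation":[-0.3,0,0],"turn":[0,0,0],"jaw":0.45},{"translation":[-0.4,0,0],"turn":[0,0,0],"jaw":0.45},{"translation":[-0.4,0,0],"turn":[0,0,0],"jaw":0.45},{"translation":[-0.5,0,0],"turn":[0,0,0],"jaw":0.45},{"translation":[-0.7,0,0],"turn":[0,0,0],"jaw":0.45},{"translation":[-0.8,0,0],"turn":[0,0,0],"jaw":0.45}]'; python3 -m jog '[{"translation":[-0.9,0,0],"turn":[0,0,0],"jaw":0.45},{"translation":[-0.9,0,0],"turn":[0,0,0],"jaw":0.45},{"translation":[-0.9,0,0],"turn":[0,0,0],"jaw":0.45},{"translation":[-0.5,-0.3,0],"turn":[0,0,0],"jaw":0.45},{"translation":[0,-1,0],"turn":[0,0,0],"jaw":0.45},{"translation":[0,-1,0],"turn":[0,0,0],"jaw":0.45},{"translation":[0,-1,0],"turn":[0,0,0],"jaw":0.45},{"translation":[0,-1,0],"turn":[0,0,0],"jaw":0.45}]'; python3 -m jog '[{"translation":[0,0,0],"turn":[0,0,0],"jaw":0.45},{"translation":[0,0,0],"turn":[0,0,0],"jaw":0.45},{"translation":[0,0,0],"turn":[0,0,0],"jaw":0.45},{"translation":[0,0,0],"turn":[0,0,0],"jaw":0.45},{"translation":[0,0,0],"turn":[0,0,0],"jaw":0.45},{"translation":[0,0,0],"turn":[0,0,0],"jaw":0.45},{"translation":[0,0,0],"turn":[0,0,0],"jaw":0.45},{"translation":[0,0,0],"turn":[0,0,0],"jaw":0.45}]'; python3 - <<'E'
from h import *
from station import manip
ims=[]
for k in range(2):
    i=manip.get_image("scene");ims.append(i["pixels"].astype(int))
    j=manip.get_image("wrist")
pickle.dump((i,j),open("fin.pkl","wb"))
print(np.abs(ims[0]-ims[1])[150:250,240:340].mean())
a=cv2.resize(j["pixels"][0:384,100:420,::-1],(400,480))
b=cv2.resize(i["pixels"][130:260,230:350,::-1],(400,480))
cv2.imwrite("pics/r3.png",np.hstack([a,b]))
cv2.imwrite("pics/s_fin.png",i["pixels"][:,:,::-1])
E
```

```text
time: 27.25
ee_pos: [494.6, 45.6, 271.8]
orientation: [0.492, 0.508, -0.492, 0.507]
ft_force: [-0.3, -0.2, 0.2]
width: 39.7
time: 27.92
ee_pos: [408.1, 44.0, 347.7]
orientation: [0.495, 0.507, -0.489, 0.51]
ft_force: [0.1, 0.4, 1.5]
width: 39.3
time: 28.58
ee_pos: [406.4, 44.3, 349.4]
orientation: [0.495, 0.506, -0.489, 0.51]
ft_force: [0.5, 0.1, 0.7]
width: 39.4
0.9562333333333334
```

View pics/r3.png

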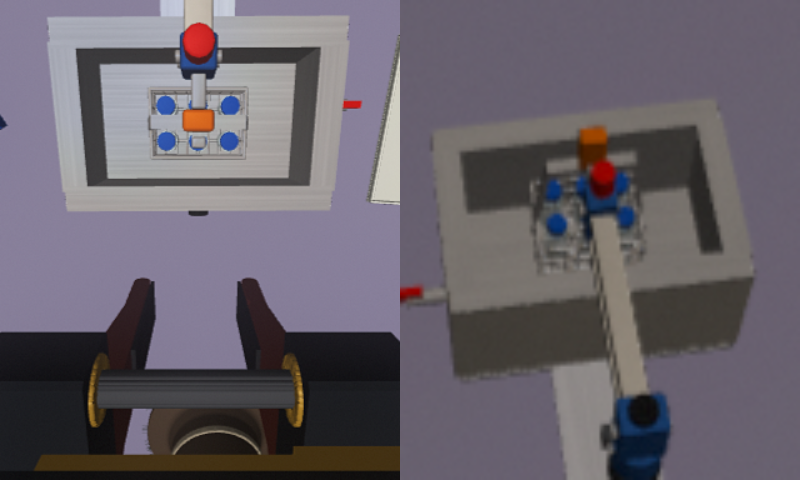

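View pics/s_fin.png

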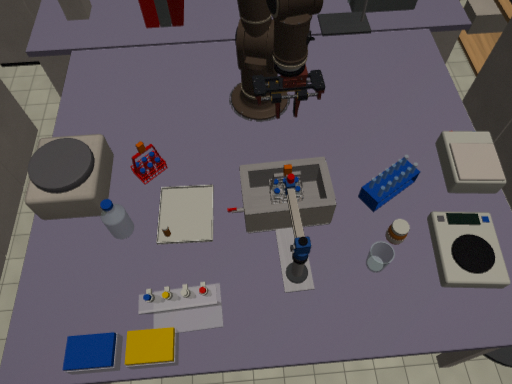

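The final pictures show the basket hanging level from the hook and centred in the tank. All the bystanders stand where they were. A few more resting rows, then I hand in.

```bash
python3 -m jog '[{"translation":[0,0,0],"turn":[0,0,0],"jaw":0.45},{"translation":[0,0,0],"turn":[0,0,0],"jaw":0.45},{"translation":[0,0,0],"turn":[0,0,0],"jaw":0.45},{"translation":[0,0,0],"turn":[0,0,0],"jaw":0.45},{"translation":[0,0,0],"turn":[0,0,0],"jaw":0.45},{"translation":[0,0,0],"turn":[0,0,0],"jaw":0.45},{"translation":[0,0,0],"turn":[0,0,0],"jaw":0.45},{"translation":[0,0,0],"turn":[0,0,0],"jaw":0.45}]'; python3 - <<'E'
from h import *
from station import manip
i=manip.get_image("scene");o=pickle.load(open("fin.pkl","rb"))[0]
print(np.abs(i["pixels"].astype(int)-o["pixels"].astype(int))[150:250,240:340].mean())
print(manip.close_job())
E
```

```text
time: 29.45
ee_pos: [406.2, 44.3, 349.6]
orientation: [0.495, 0.506, -0.489, 0.511]
ft_force: [0.6, -0.4, 0.3]
width: 39.2
0.9493666666666667
the job is handed in; nothing more can be done
None
```

The basket of vials is hanging in the lift arm's hook inside the bath, released and still, and the job is handed in at about 29.5 s. No verdict was reported.

- **Arm:** I swung it to its stop by the red knob; the force at the stop was about 4 N. I then backed off.
- **Basket:** I gripped the steel basket's orange block (about 4.3 N in all) and passed the strap over the hook tip from the front. I then lowered it into the saddle at about 0.1 rad/s, following the head's small outward shift.
- **Release:** I let go once the wrist force averaged about −0.1 N over 17 readings, with the arm sunk about 62 mm (0.31 rad, worked out from the tool height). The grip was eased to 3 N first and then opened.

**Last checks:** The pictures show the basket level, centred and clear of the tank's walls and floor, with the strap in the saddle and the arm along the bath. Two pictures about 0.8 s apart differ only by image noise, and the bystanders stand where they were.

The scene and top cameras disagreed by about 5 mm, so I used the wrist camera and the contact forces for the fine alignment. The load on the hook and the lift angle were inferred from tool force and height, not measured directly.

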